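# Put the impact sockets back in their inserts

## Robot

A 7-joint arm with a two-finger parallel gripper is mounted at the origin on the work surface. World frame = base frame: x ahead of the robot, y to its left, z up, the work surface at z = 0. Lengths are in m, angles in rad, forces in N, time in s.
With the tool pointing down it reaches from about 0.425 to 1.025 m from the base axis. Payload 3.6 kg.
Tool frame: the origin (TCP) lies between the finger pads; the fingertips stand 11 mm ahead of it and the grasp point (between the pads) lies 8 mm behind it; z points along the fingers, y is the direction in which the jaws open and shut (so a half turn about z gives the same grasp; the last joint's range is limited). The gripper opens to 85 mm and grips with 20 to 120 N. Pads are 22 mm wide; open, the fingers measure 114 mm over their backs; the gripper's body (76 mm by 85 mm) begins 54 mm behind the grasp point. The pads swing forward as they close: fully open they stand 13 mm farther back than shut.
Start: joints at [1.087, 0.591, 0.048, 1.609, -0.033, 0.943, -0.034], TCP at [0.276, -0.67, 0.242] pointing down, gripper open.
Joint ranges: [-2.69, 2.69], [-0.47, 2.24], [-1.27, 1.36], [0.19, 2.51], [-1.53, 4.68], [0.08, 2.07], [-3.09, 3.09]. Speed limits (rad/s): [2.57, 2.57, 3.14, 3.14, 3.14, 3.14, 3.14].

## Interface

Orientations are given as a rotation vector (axis times angle).
In Python, from bench import get_state, get_image, hand_in gives the robot as it stands.
- The arm moves only by the tool play_rows, never from a script. Its argument "plan" is a list of rows, each an object with "twist": the turn, a rotation vector about the tool's x, y, z in units of 8 degrees (1.0 is 8 degrees), a list of three; "delta_pos": the shift along the tool's x, y, z in units of 25 mm (1.0 is 25 mm), a list of three; "jaw": the gripper command: -1 is shut, 1 is fully open, values between are in proportion. In form: [{"twist": [wx, wy, wz], "delta_pos": [tx, ty, tz], "jaw": jaw}, ...]. A call has 1 to 20 rows; each row is the pose to reach, as a shift and turn from the pose commanded when the call began, along the tool's axes at that moment; what a row does not reach only later rows make up. A row lasts 1/10 s, in which the tool goes at most 50 mm and 8.59 degrees, less where a joint would pass 70% of its speed; a pose out of reach is approached as far as the arm can. A call with a gripper value outside its range is refused whole. The fingers move at their own pace and stop on an object; "newtons" is the grip in N (left out, the last holds). Time passes only in rows, so rows that repeat a pose let the fingers close. It gives the time, the measured TCP pose, the force and the opening at its end, in the units of the state.
- get_state(): the state, without advancing time (a new reading comes with each control period).
- get_image(name): name is "scene" or "side" or "wrist"; returns a dict with "img" (400x640x3 uint8, blue, green, red), "fx", "fy", "cx", "cy" (pixels), "k1" (the pictures are not rectified: a ray, as slopes to the right and down, at radius r is drawn at 1 + k1 r^2 times it, then the intrinsics apply), "extrinsics" (4x4, takes a point from world to camera coordinates); the wrist camera has in their place "T_tool_cam" (4x4, takes a point from camera to tool coordinates, whose origin is the TCP and whose axes are the flange's). Camera axes: x right, y down, z forward; pixel columns grow to the right and rows downward; lengths in m; the calibration is good to about 2 mm. A picture is of the moment at which its call begins: read the wrist's pose just before it. There is no depth.
- hand_in(): hands the job in, once; it reports no verdict.
The state is a dict: "t": time; "joint_pos": joint angles; "qvel": joint speeds; "effort": joint torques, N m; "ee_pos": TCP position; "eef_rot": TCP orientation; "contact_force": force on the tool from outside, world axes, zero at the start; "wrist_torque": the same for the moment, N m; "width": opening from 0.0 (shut) to 1.0 (fully open).
Only numpy, scipy, OpenCV 4.12 (cv2) and the standard library are available. Lean on these libraries where they do the work, as an engineer would, in place of code of your own. Each camera call takes 0.05 s, during which the arm holds its last target.

## Task

Put the four deep impact sockets standing on the bench back into the tray, each upright and fully down in the insert whose pocket is cut for its size. Lower them in rather than dropping them, and leave the bearing and the ratchet where they lie.

Things in the scene. Friction and masses are not known exactly. Their poses are not given: they have to be found in the camera images.
- socket_17: the smallest of the four deep impact sockets: a dark steel cylinder 28 mm in diameter and 80 mm tall, standing on the bench with its open hexagonal mouth up (hex 17 mm across flats). Origin at the centre of its flat foot, z up along its axis; round, so yaw has no meaning. Grasp it across its diameter near the top.
- socket_24: the second smallest of the four deep impact sockets: a dark steel cylinder 38 mm in diameter and 80 mm tall, standing on the bench with its open hexagonal mouth up (hex 24 mm across flats). Origin at the centre of its flat foot, z up along its axis; round, so yaw has no meaning. Grasp it across its diameter near the top.
- socket_32: the second largest of the four deep impact sockets: a dark steel cylinder 48 mm in diameter and 80 mm tall, standing on the bench with its open hexagonal mouth up (hex 32 mm across flats). Origin at the centre of its flat foot, z up along its axis; round, so yaw has no meaning. Grasp it across its diameter near the top.
- socket_41: the largest of the four deep impact sockets: a dark steel cylinder 58 mm in diameter and 80 mm tall, standing on the bench with its open hexagonal mouth up (hex 41 mm across flats). Origin at the centre of its flat foot, z up along its axis; round, so yaw has no meaning. Grasp it across its diameter near the top.
- insert_17: grey block 84x84 mm, 28 high, fixed in the tray (2x2 blocks, 84 mm pitch, any arrangement, rim lower); its round pocket is for the smallest socket (28 mm): bore 33 mm, 45 deg chamfer to 41 mm at the top, 20 mm deep, black floor. Origin: centre of the block's underside, 3 mm above the bench; pocket axis = z through it, floor 8 mm above it. x, y along the tray's sides
- insert_24: grey block 84x84 mm, 28 high, fixed in the tray (2x2 blocks, 84 mm pitch, any arrangement, rim lower); its round pocket is for the second smallest socket (38 mm): bore 43 mm, 45 deg chamfer to 51 mm at the top, 20 mm deep, black floor. Origin: centre of the block's underside, 3 mm above the bench; pocket axis = z through it, floor 8 mm above it. x, y along the tray's sides
- insert_32: grey block 84x84 mm, 28 high, fixed in the tray (2x2 blocks, 84 mm pitch, any arrangement, rim lower); its round pocket is for the second largest socket (48 mm): bore 53 mm, 45 deg chamfer to 61 mm at the top, 20 mm deep, black floor. Origin: centre of the block's underside, 3 mm above the bench; pocket axis = z through it, floor 8 mm above it. x, y along the tray's sides
- insert_41: grey block 84x84 mm, 28 high, fixed in the tray (2x2 blocks, 84 mm pitch, any arrangement, rim lower); its round pocket is for the largest socket (58 mm): bore 63 mm, 45 deg chamfer to 71 mm at the top, 20 mm deep, black floor. Origin: centre of the block's underside, 3 mm above the bench; pocket axis = z through it, floor 8 mm above it. x, y along the tray's sides
- bearing: bystander: a bright steel ball bearing with black seals lying flat on the bench, 62 mm outside diameter, 16 mm high. Origin at the centre of its underside. It is not a socket; leave it.
- ratchet: bystander: a ratchet handle lying on the bench, loose. Origin under the round head (42 mm across, 26 mm high, with a 13 mm square stub up to 40 mm); the handle runs 255 mm from there along its -x, 28 mm thick at the rubber grip. Leave it.
There are look-alikes about, which are no part of the job. Leave any green or yellow look-alike of the socket_17 alone. Leave any orange look-alike of the socket_32 alone.

How it is judged:
At the end, for the whole second after the job is handed in: Each of the four sockets stands in the insert of its own size: within 7 mm of the pocket's axis, its foot on the pocket floor (no more than 3.5 mm above it), upright within 0.1 rad, released and at rest (horizontal distance between socket_17 and insert_17 below 0.007 m and z of socket_17 in the frame of insert_17 between 0.004 and 0.0115 m and angle between each of socket_17, socket_24, socket_32, socket_41's own z axis and vertical below 0.1 rad and linear speed of each of socket_17, socket_24, socket_32, socket_41 below 0.02 m/s and angular speed of each of socket_17, socket_24, socket_32, socket_41 below 0.2 rad/s and horizontal distance between socket_24 and insert_24 below 0.007 m and z of socket_24 in the frame of insert_24 between 0.004 and 0.0115 m and horizontal distance between socket_32 and insert_32 below 0.007 m and z of socket_32 in the frame of insert_32 between 0.004 and 0.0115 m and horizontal distance between socket_41 and insert_41 below 0.007 m and z of socket_41 in the frame of insert_41 between 0.004 and 0.0115 m); the robot touches nothing.
It fails at once if the bearing is pushed more than 15 mm from its place (distance of bearing from where it was at the start of the episode above 0.015 m).
It fails at once if the ratchet is pushed more than 15 mm from its place (distance of ratchet from where it was at the start of the episode above 0.015 m).
It fails at once if a socket is dropped or thrown: it moves faster than 0.9 m/s with no finger on it (a free fall of about 40 mm) ((linear speed of socket_17 above 0.9 m/s and contact force between the fingers and socket_17 below 0.1 N) or (linear speed of socket_24 above 0.9 m/s and contact force between the fingers and socket_24 below 0.1 N) or (linear speed of socket_32 above 0.9 m/s and contact force between the fingers and socket_32 below 0.1 N) or (linear speed of socket_41 above 0.9 m/s and contact force between the fingers and socket_41 below 0.1 N)).
It also fails if it takes over 112 s, if anything falls off the work surface, if the arm or the gripper's body presses on something with over 40 N, if the wrist force passes 120 N, or if a joint passes its speed limit or range.

## Working session

There is one attempt and no reset: what is moved stays moved. The work goes in short steps, Python scripts to look and compute and a tool call to move; the robot and the scene stay as the last step left them, time stands still between calls to the robot, and variables do not carry over. Pictures are saved under pics/ and viewed, and the job is handed in when it is done.

Besides the shell and the picture viewer there is one more tool, called as a command line: name --argument value ..., lists and objects as JSON in quotes. play_rows: Moves the arm, as the interface text tells. Its arguments: {"type":"object","properties":{"plan":{"type":"array","items":{"type":"object","properties":{"twist":{"type":"array","items":{"type":"number"}},"delta_pos":{"type":"array","items":{"type":"number"}},"jaw":{"type":"number"}}}},"newtons":{"type":"number"}},"required":["plan"]}

```bash
ls; mkdir -p pics
python3 - <<'E'
from bench import get_state, get_image
import cv2, numpy as np
s=get_state(); print(s)
for n in ["scene","side","wrist"]:
    d=get_image(n); cv2.imwrite(f"pics/{n}0.png",d["img"])
    print(n,{k:(np.round(v,4).tolist() if hasattr(v,'__len__') else v) for k,v in d.items() if k!="img"})
    np.save(f"{n}0.npy",d,allow_pickle=True)
E
```

```text
pics
{'t': 0.0, 'joint_pos': array([ 1.08653915,  0.59213862,  0.04828001,  1.60983725, -0.03329142,
        0.94271501, -0.03369871]), 'qvel': array([ 3.41134037e-05,  1.07223902e-03,  4.46412808e-04, -2.72058658e-04,
       -1.70854233e-04, -9.78939616e-04, -5.54279638e-04]), 'effort': array([ 2.25970674e-03, -5.48700786e+01,  1.54654987e+00, -1.98125374e+01,
        9.20253340e-03,  9.00712592e-03,  5.95467483e-06]), 'ee_pos': array([ 0.27585033, -0.66958965,  0.24112077]), 'eef_rot': array([-3.07960968e+00, -6.09629315e-01,  8.91594384e-04]), 'contact_force': array([ 1.32523101, -0.15259096,  0.61043964]), 'wrist_torque': array([-0.04828882,  0.03860936,  0.0172519 ]), 'width': 0.9988044888564618}
scene {'fx': 483.568018401874, 'fy': 483.568018401874, 'cx': 315.3628846985366, 'cy': 210.65864106526698, 'k1': -0.11487361962506597, 'extrinsics': [[-0.7735, 0.6338, 0.0036, 0.4752], [0.4313, 0.5305, -0.7298, -0.1758], [-0.4645, -0.5629, -0.6836, 1.3227], [0.0, 0.0, 0.0, 1.0]]}
side {'fx': 396.91723691879946, 'fy': 396.91723691879946, 'cx': 315.85668494454274, 'cy': 200.58098034434033, 'k1': -0.09913680600312488, 'extrinsics': [[0.7629, -0.6461, -0.0238, -0.4577], [-0.3811, -0.4197, -0.8238, 0.2436], [0.5223, 0.6375, -0.5664, 0.6217], [0.0, 0.0, 0.0, 1.0]]}
wrist {'fx': 279.2883628965431, 'fy': 279.2883628965431, 'cx': 316.61107417165186, 'cy': 197.93002660315454, 'k1': -0.01413207008027063, 'T_tool_cam': [[0.0007, -0.951, -0.3091, 0.079], [1.0, 0.0009, -0.0007, -0.0009], [0.0009, -0.3091, 0.951, -0.1305], [0.0, 0.0, 0.0, 1.0]]}
```

View pics/scene0.png

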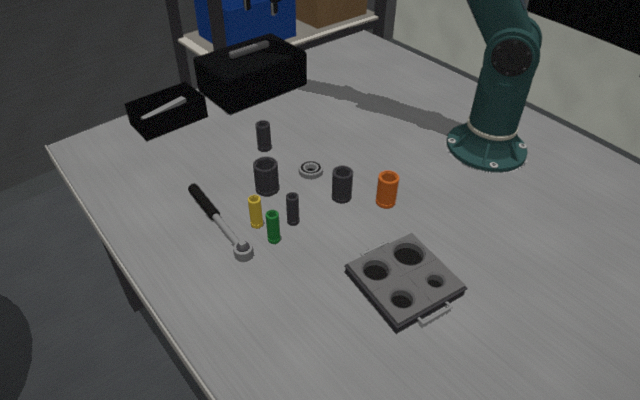

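View pics/side0.png

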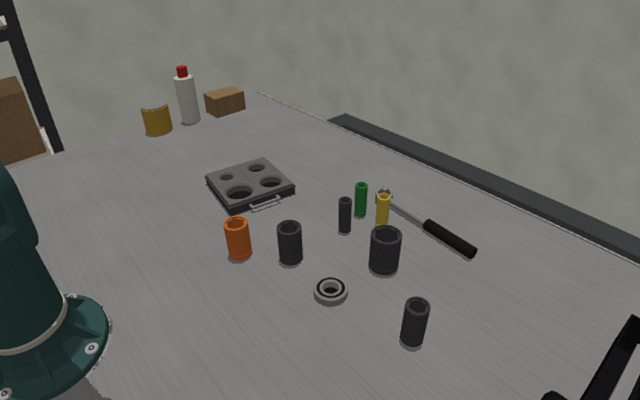

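View pics/wrist0.png

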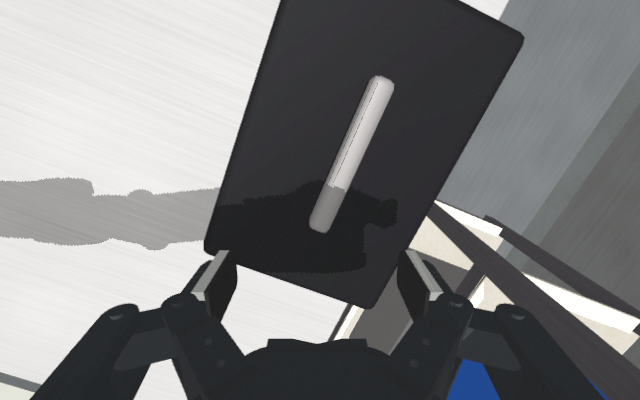

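```bash
cat > h.py <<'E'
import numpy as np, cv2
def undist(d,px):
    px=np.atleast_2d(px).astype(float)
    K=np.array([[d["fx"],0,d["cx"]],[0,d["fy"],d["cy"]],[0,0,1]])
    return cv2.undistortPoints(px.reshape(-1,1,2),K,np.array([d["k1"],0,0,0,0.])).reshape(-1,2)
def T_wc(d,st=None):
    if "extrinsics" in d: return np.linalg.inv(d["extrinsics"])
    T=np.eye(4); T[:3,:3]=cv2.Rodrigues(st["eef_rot"])[0]; T[:3,3]=st["ee_pos"]
    return T@d["T_tool_cam"]
def onplane(d,px,z,st=None):
    u=undist(d,px); T=T_wc(d,st)
    r=np.c_[u,np.ones(len(u))]@T[:3,:3].T; o=T[:3,3]
    return (o+r*((z-o[2])/r[:,2])[:,None])
def proj(d,P,st=None):
    P=np.atleast_2d(P); T=np.linalg.inv(T_wc(d,st)); c=P@T[:3,:3].T+T[:3,3]
    K=np.array([[d["fx"],0,d["cx"]],[0,d["fy"],d["cy"]],[0,0,1]])
    return cv2.projectPoints(c,np.zeros(3),np.zeros(3),K,np.array([d["k1"],0,0,0,0.]))[0].reshape(-1,2)
E
python3 - <<'E'
from h import *
for n,roi in [("scene",(170,110,440,335)),("side",(190,140,490,360))]:
    d=np.load(n+"0.npy",allow_pickle=True).item(); im=d["img"]
    g=im.max(2).astype(int); x0,y0,x1,y1=roi
    m=((g<75)).astype(np.uint8)
    m[:y0]=0;m[y1:]=0;m[:,:x0]=0;m[:,x1:]=0
    k,l,st,c=cv2.connectedComponentsWithStats(m)
    for i in range(1,k):
        if st[i,4]>60:
            ct=cv2.findContours((l==i).astype(np.uint8),cv2.RETR_EXTERNAL,cv2.CHAIN_APPROX_NONE)[0][0]
            hm=cv2.fillPoly(np.zeros_like(m),[cv2.convexHull(ct)],1)
            M=cv2.moments(hm,True); cc=(M['m10']/M['m00'],M['m01']/M['m00'])
            print(n,st[i],np.round(cc,1),"z40:",onplane(d,cc,.04)[0,:2].round(4),"z26",onplane(d,c[i],.026)[0,:2].round(4))
E
```

```text
scene [170 110  38  22 551] [185.2 117.7] z40: [ 0.6008 -0.5992] z26 [ 0.5919 -0.6219]
scene [256 121  16  31 404] [263.3 135.9] z40: [ 0.4816 -0.3815] z26 [ 0.4705 -0.3992]
scene [253 157  26  40 851] [265.8 176.3] z40: [ 0.5747 -0.2367] z26 [ 0.5653 -0.2513]
scene [332 166  21  38 678] [341.6 184.2] z40: [ 0.4528 -0.0995] z26 [ 0.4415 -0.1118]
scene [188 184  32  37 418] [203.3 201.6] z40: [ 0.7377 -0.2524] z26 [ 0.7313 -0.2708]
scene [286 193  13  33 373] [292.1 208.7] z40: [ 0.5951 -0.1057] z26 [ 0.5863 -0.1176]
scene [266 217  14  23 220] [272.6 227.9] z40: [ 0.6641 -0.084 ] z26 [ 0.6572 -0.0939]
scene [237 243  12   9  64] [242.6 246.9] z40: [ 0.7446 -0.078 ] z26 [ 0.7393 -0.0881]
scene [394 243  30  23 533] [408.3 253.8] z40: [0.4932 0.1512] z26 [0.4824 0.1437]
scene [363 260  26  20 414] [375.5 269.8] z40: [0.5749 0.1387] z26 [0.5657 0.1314]
scene [345 264  95  70 977] [392.5 298.9] z40: [0.6    0.2099] z26 [0.6068 0.2087]
scene [427 275  13  13 138] [433.6 280.6] z40: [0.5066 0.2307] z26 [0.4961 0.2246]
scene [391 290  22  18 315] [401.4 298.8] z40: [0.5867 0.2204] z26 [0.57
[... 600 characters left out ...]
de [339 197  13  37 436] [344.8 214.6] z40: [ 0.5915 -0.1062] z26 [ 0.6046 -0.0924]
side [390 204  88  55 830] [439.8 232.9] z40: [ 0.6896 -0.2777] z26 [ 0.7046 -0.2863]
side [ 277  220   26   46 1021] [289.6 242.5] z40: [ 0.4495 -0.1002] z26 [ 0.4591 -0.0863]
side [ 369  225   33   51 1421] [384.6 249.7] z40: [ 0.5704 -0.237 ] z26 [ 0.5828 -0.2273]
side [317 277  28  21 157] [330.4 287.2] z40: [ 0.4305 -0.2398] z26 [ 0.4389 -0.2304]
side [324 286  14   8  76] [330.5 289.5] z40: [ 0.4272 -0.2437] z26 [ 0.4357 -0.2339]
side [314 294  34  12 139] [330.3 298.7] z40: [ 0.4132 -0.2587] z26 [ 0.4181 -0.2534]
side [ 400  297   30   51 1146] [414.2 321.5] z40: [ 0.4791 -0.3805] z26 [ 0.4892 -0.3747]
```

```bash
cat >> h.py <<'E'
from bench import get_state, get_image
def move(tgt,psi_deg,st=None):
    "units for target TCP world, yaw psi (tool pointing down)"
    st=st or get_state(); R=cv2.Rodrigues(st["eef_rot"])[0]
    c,s=np.cos(np.radians(psi_deg)),np.sin(np.radians(psi_deg))
    Rt=np.array([[c,s,0],[s,-c,0],[0,0,-1.]])
    d=R.T@(np.array(tgt)-st["ee_pos"])/.025
    w=np.degrees(cv2.Rodrigues(R.T@Rt)[0].ravel())/8
    print("at",st["ee_pos"].round(4),"psi",np.degrees(np.arctan2(R[1,0],R[0,0])).round(2),"dpos",d.round(3),"twist",w.round(3))
E
python3 -c "
from h import *
move([.52,-.18,.32],34)
for n,b in [('scene',[(16,263.3,135.9),(26,265.8,176.3),(21,341.6,184.2),(13,292.1,208.7)])]:
    d=np.load('scene0.npy',allow_pickle=True).item()
    for w,x,y in b:
        P=onplane(d,(x,y),.04)[0]; z=(d['extrinsics'][:3,:3]@P+d['extrinsics'][:3,3])[2]; print(P,w*z/d['fx'])
"
```

```text
at [ 0.2759 -0.6697  0.2414] psi 22.39 dpos [ 16.489 -14.399  -3.12 ] twist [-1.300e-02 -1.000e-03 -1.451e+00]
[ 0.48161445 -0.38163371  0.04      ] 0.04256832170312998
[ 0.57474116 -0.23673464  0.04      ] 0.062462136870076984
[ 0.45284746 -0.0995375   0.04      ] 0.049554768816473686
[ 0.59506168 -0.10561007  0.04      ] 0.028992922158193705
```

play_rows --plan '[{"twist":[0,0,0],"delta_pos":[0,0,-3.1],"jaw":1},{"twist":[0,0,0],"delta_pos":[0,0,-3.1],"jaw":1},{"twist":[0,0,-0.7],"delta_pos":[16.5,-14.4,-3.1],"jaw":1},{"twist":[0,0,-1.45],"delta_pos":[16.5,-14.4,-3.1],"jaw":1},{"twist":[0,0,-1.45],"delta_pos":[16.5,-14.4,-3.1],"jaw":1},{"twist":[0,0,-1.45],"delta_pos":[16.5,-14.4,-3.1],"jaw":1},{"twist":[0,0,-1.45],"delta_pos":[16.5,-14.4,-3.1],"jaw":1},{"twist":[0,0,-1.45],"delta_pos":[16.5,-14.4,-3.1],"jaw":1},{"twist":[0,0,-1.45],"delta_pos":[16.5,-14.4,-3.1],"jaw":1},{"twist":[0,0,-1.45],"delta_pos":[16.5,-14.4,-3.1],"jaw":1},{"twist":[0,0,-1.45],"delta_pos":[16.5,-14.4,-3.1],"jaw":1},{"twist":[0,0,-1.45],"delta_pos":[16.5,-14.4,-3.1],"jaw":1},{"twist":[0,0,-1.45],"delta_pos":[16.5,-14.4,-3.1],"jaw":1},{"twist":[0,0,-1.45],"delta_pos":[16.5,-14.4,-3.1],"jaw":1},{"twist":[0,0,-1.45],"delta_pos":[16.5,-14.4,-3.1],"jaw":1},{"twist":[0,0,-1.45],"delta_pos":[16.5,-14.4,-3.1],"jaw":1},{"twist":[0,0,-1.45],"delta_pos":[16.5,-14.4,-3.1],"jaw":1},{"twist":[0,0,-1.45],"delta_pos":[16.5,-14.4,-3.1],"jaw":1}]' --newtons 60

```text
t: 1.95
ee_pos: [0.5197, -0.182, 0.3197]
eef_rot: [3.006, 0.914, -0.001]
contact_force: [-0.1, 0.3, 0.1]
width: 0.997
```

```bash
python3 -c "
from h import *
st=get_state(); d=get_image('wrist'); cv2.imwrite('pics/wrist1.png',d['img']); d['st']=st; np.save('wrist1.npy',d,allow_pickle=True)
move([.52,-.18,.32],34,st); print(st['t'],st['joint_pos'].round(2))
"
```

```text
at [ 0.5197 -0.182   0.3197] psi 33.81 dpos [ 0.055 -0.06  -0.012] twist [ 0.001  0.004 -0.023]
1.95 [ 0.38  0.29 -0.16  1.92  0.06  0.94 -0.78]
```

View pics/wrist1.png

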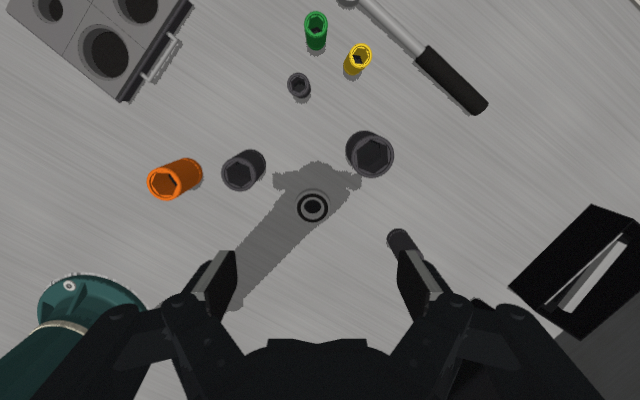

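Run:
```python
from h import *
d=np.load("wrist1.npy",allow_pickle=True).item(); im=d["img"]; st0=d["st"]
g=im.max(2)
m=(g<80).astype(np.uint8); hsv=cv2.cvtColor(im,cv2.COLOR_BGR2HSV); m[(hsv[...,1]>150)]=0
k,l,st,c=cv2.connectedComponentsWithStats(m)
for i in range(1,k):
    if 100<st[i,4]<4000:
        ct=max(cv2.findContours((l==i).astype(np.uint8),cv2.RETR_EXTERNAL,cv2.CHAIN_APPROX_NONE)[0],key=len)
        hm=cv2.fillPoly(np.zeros_like(m),[cv2.convexHull(ct)],1); M=cv2.moments(hm,True); cc=(M['m10']/M['m00'],M['m01']/M['m00'])
        print(st[i],np.round(cc,1),*[(z,onplane(d,cc,z,st0)[0,:2].round(4)) for z in(.04,.008)])
mouth=[(299,85),(242,171),(373,156)]
print(onplane(d,mouth,.08,st0).round(4))
for P in [(.48,-.381),(.5725,-.237),(.451,-.1),(.593,-.106)]: print(P,proj(d,[[*P,0],[*P,.04],[*P,.08]],st0).round(1).tolist())
print("green/yellow tops",onplane(d,[(316,22),(361,55)],.08,st0).round(3), "bearing",onplane(d,[(312,207)],.016,st0).round(3))
```

```text
[ 37   0  26  22 454] [50.4  9.4] (0.04, array([0.495 , 0.2158])) (0.008, array([0.4879, 0.2433]))
[117   0  41  24 761] [138.4   9.7] (0.04, array([0.5573, 0.1193])) (0.008, array([0.5551, 0.1393]))
[ 115    0   78  103 1653] [154.   50.1] (0.04, array([0.5251, 0.083 ])) (0.008, array([0.5204, 0.1002]))
[338   0  21   7 106] [348.4   2.5] (0.04, array([ 0.7123, -0.0998])) (0.008, array([ 0.7223, -0.0969]))
[  83   28   46   51 1791] [105.2  52.6] (0.04, array([0.4862, 0.1369])) (0.008, array([0.4785, 0.1582]))
[ 414   45   75   71 1804] [450.5  80.8] (0.04, array([ 0.7155, -0.2694])) (0.008, array([ 0.7257, -0.2797]))
[287  73  24  26 446] [298.8  85.4] (0.04, array([ 0.5949, -0.1009])) (0.008, array([ 0.5957, -0.0981]))
[ 346  131   48   47 1710] [369.1 153.7] (0.04, array([ 0.5738, -0.2372])) (0.008, array([ 0.5729, -0.2451]))
[ 222  150   44   41 1304] [243.3 169.8] (0.04, array([ 0.4497, -0.0954])) (0.008, array([ 0.4391, -0.0922]))
[297 193  31  30 346] [312.1 207.6] (0.04, array([ 0.4568, -0.2142])) (0.008, array([ 0.4468, -0.2203]))
[304 199  18  15 203] [312.2 206.1] (0.04, array([ 0.4591, -0.213 ])) (0.008, array([ 0.4492, -0.2189]))
[[ 0.5944 -0.1043  0.08  ]
 [ 0.4604 -0.0989  0.08  ]
 [ 0.5753 -0.2336  0.08  ]]
(0.48, -0.381) [[397.6, 238.8], [404.3, 249.7], [412.1, 262.5]]
(0.5725, -0.237) [[364.1, 150.3], [368.5, 154.3], [373.7, 159.1]]
(0.451, -0.1) [[252.3, 165.4], [246.4, 170.7], [239.4, 177.1]]
(0.593, -0.106) [[302.6, 90.5], [301.2, 88.9], [299.5, 86.8]]
green/yellow tops [[ 0.663 -0.084  0.08 ]
 [ 0.664 -0.148  0.08 ]] bearing [[ 0.45  -0.218  0.016]]
```

play_rows --plan '[{"twist":[0,0,0],"delta_pos":[8.8,-11,0.8],"jaw":1},{"twist":[0,0,0],"delta_pos":[8.8,-11,0.8],"jaw":1},{"twist":[0,0,0],"delta_pos":[8.8,-11,0.8],"jaw":1},{"twist":[0,0,0],"delta_pos":[8.8,-11,0.8],"jaw":1},{"twist":[0,0,0],"delta_pos":[8.8,-11,0.8],"jaw":1},{"twist":[0,0,0],"delta_pos":[8.8,-11,0.8],"jaw":1},{"twist":[0,0,0],"delta_pos":[8.8,-11,0.8],"jaw":1},{"twist":[0,0,0],"delta_pos":[8.8,-11,0.8],"jaw":1},{"twist":[0,0,0],"delta_pos":[8.8,-11,0.8],"jaw":1},{"twist":[0,0,0],"delta_pos":[8.8,-11,0.8],"jaw":1},{"twist":[0,0,0],"delta_pos":[8.8,-11,0.8],"jaw":1},{"twist":[0,0,0],"delta_pos":[8.8,-11,0.8],"jaw":1}]'

```text
t: 3.2
ee_pos: [0.5494, 0.1685, 0.2998]
eef_rot: [3.005, 0.913, -0.0]
contact_force: [-0.0, 0.3, 0.2]
width: 0.999
```

```bash
python3 -c "
from h import *
st=get_state(); d=get_image('wrist'); cv2.imwrite('pics/wrist2.png',d['img']); d['st']=st; np.save('wrist2.npy',d,allow_pickle=True)
move([.55,.17,.3],34,st); print(st['t'],st['joint_pos'].round(2))
"
```

```text
at [0.5494 0.1685 0.2998] psi 33.8 dpos [ 0.054 -0.035 -0.007] twist [ 0.005  0.003 -0.025]
3.2 [-0.16  0.35 -0.29  1.89  0.12  0.92 -1.48]
```

View pics/wrist2.png

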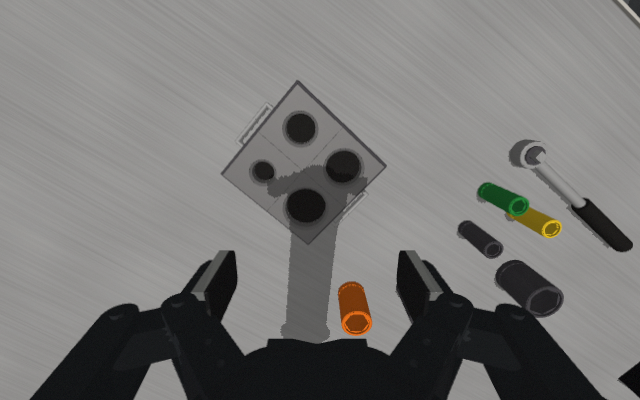

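Run:
```python
from h import *
d=np.load("wrist2.npy",allow_pickle=True).item(); im=d["img"]; st0=d["st"]
c=im[70:260,210:400]; cv2.imwrite("pics/w2z.png",cv2.resize(c,None,fx=3,fy=3,interpolation=cv2.INTER_CUBIC))
```

```text
(no output)
```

View pics/w2z.png

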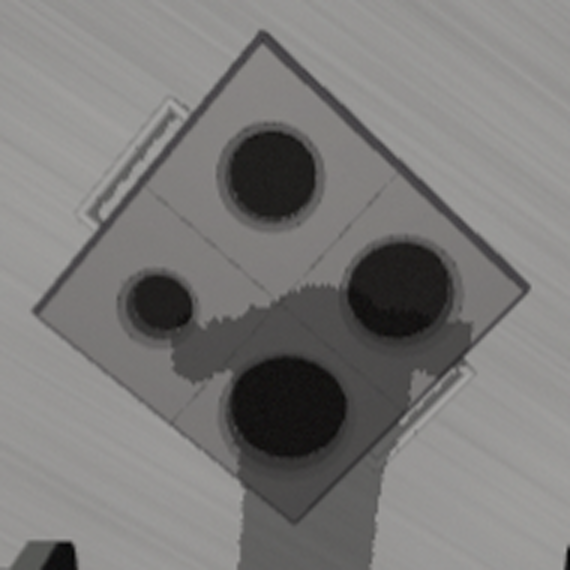

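Run:
```python
from h import *
d=np.load("wrist2.npy",allow_pickle=True).item(); im=d["img"]; st0=d["st"]
z2p=lambda a:np.array(a)/3.+[210,70]-1/3.
P=onplane(d,z2p([(271,176),(401,293),(158.5,305.5)]),.031,st0)[:,:2]
names=[24,32,17]
for n,p in zip(names,P): print(n,p.round(4))
print(np.linalg.norm(P[0]-P[1]),np.linalg.norm(P[0]-P[2]),np.linalg.norm(P[2]-P[1]))
ctr=(P[1]+P[2])/2; print("ctr",ctr,"seam",onplane(d,z2p([(275,294)]),.031,st0)[0].round(4))
# tray axes
v=(P[0]-P[2]); v2=P[1]-P[0]; print(np.degrees(np.arctan2(v[1],v[0])),np.degrees(np.arctan2(v2[1],v2[0])))
# dark holes: floor circle z=.011
g=im.max(2); m=(g<45).astype(np.uint8); m[:70]=0;m[260:]=0;m[:,:210]=0;m[:,400:]=0
k,l,s,c=cv2.connectedComponentsWithStats(m)
for i in range(1,k):
    if s[i,4]>100: print(s[i],c[i].round(1),onplane(d,c[i],.011,st0)[0,:2].round(4),onplane(d,c[i],.027,st0)[0,:2].round(4))
for n in("scene","side"):
    e=np.load(n+"0.npy",allow_pickle=True).item(); s=3 if n=="scene" else 4
    x0,y0,x1,y1=(335,225,475,335) if n=="scene" else (195,145,305,220)
    cv2.imwrite(f"pics/{n}z.png",cv2.resize(e["img"][y0:y1,x0:x1],None,fx=5,fy=5,interpolation=cv2.INTER_CUBIC))
```

```text
24 [0.5784 0.2171]
32 [0.5671 0.1349]
17 [0.4964 0.2293]
0.08292741242966951 0.0829403701598255 0.11794898893456354
ctr [0.53177195 0.1821207 ] seam [0.5327 0.1853 0.031 ]
-8.49752254294798 -97.84815132328023
[287 114  28  29 633] [300.5 127.7] [0.5778 0.2171] [0.5792 0.217 ]
[326 151  34  32 830] [342.4 166.5] [0.565  0.1329] [0.5669 0.136 ]
[254 162  20  18 273] [263.6 170.6] [0.4926 0.2294] [0.4973 0.2287]
[ 287  189   39   34 1023] [305.5 205.3] [0.4812 0.1453] [0.4863 0.1479]
```

View pics/scenez.png

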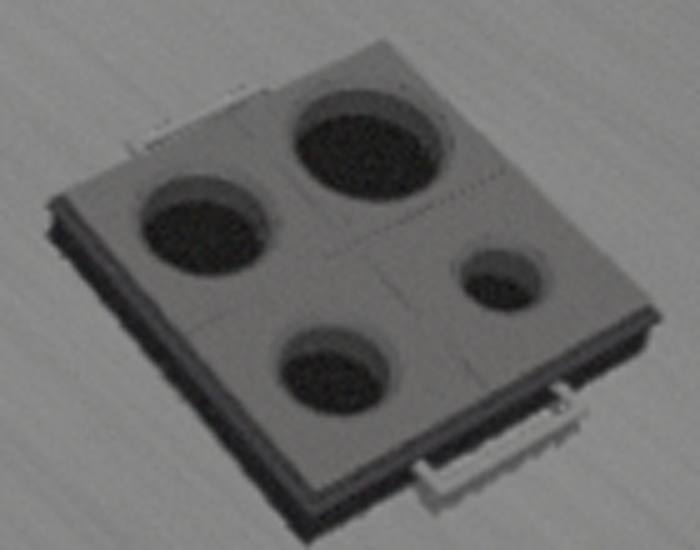

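View pics/sidez.png

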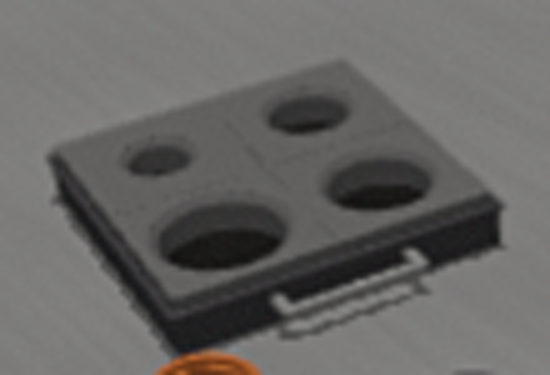

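Run:
```python
from h import *
W=np.load("wrist2.npy",allow_pickle=True).item()
A={}
for n,off,pts in[("scene",(335,225),[(503,279),(334,370),(206,226),(371,144)]),("side",(195,145),[(157,159),(307,114),(379,184),(222,234)])]:
    e=np.load(n+"0.npy",allow_pickle=True).item()
    P=onplane(e,(np.array(pts)+.5)/5-.5+off,.031)[:,:2]; A[n]=P; print(n,P.round(4).tolist(),"ctr",P.mean(0).round(4))
A["wrist"]=onplane(W,(np.array([(158.5,305.5),(271,176),(401,293),(289,409)])+.5)/3-.5+[210,70],.031,W["st"])[:,:2]; print(A["wrist"].round(4).tolist(),A["wrist"].mean(0).round(4))
# fit square of 84mm to each (Procrustes): 17,24,32,41 cyclic
from scipy.optimize import least_squares
M=np.array([[-42,42],[42,42],[42,-42],[-42,-42]])/1000.
def T(p):
    c,s=np.cos(p[2]),np.sin(p[2]); return M@np.array([[c,s],[-s,c]])+p[:2]
for n,P in list(A.items())+[("all",np.mean([A["scene"],A["side"],A["wrist"]],0))]:
    r=least_squares(lambda p:(T(p)-P).ravel(),[.53,.18,-.17]); print(n,r.x.round(4),np.degrees(r.x[2]).round(2),"rms",np.sqrt(np.mean(r.fun**2)).round(4))
print(T(r.x).round(4))
```

```text
scene [[0.497, 0.2286], [0.5807, 0.2163], [0.5686, 0.1343], [0.4848, 0.1464]] ctr [0.5328 0.1814]
side [[0.4895, 0.2211], [0.5714, 0.2074], [0.5594, 0.1241], [0.4777, 0.1378]] ctr [0.5245 0.1726]
[[0.4964, 0.2293], [0.5784, 0.2171], [0.5671, 0.1349], [0.487, 0.1473]] [0.5323 0.1822]
scene [ 0.5328  0.1814 -0.1459] -8.36 rms 0.0004
side [ 0.5245  0.1726 -0.154 ] -8.83 rms 0.0006
wrist [ 0.5323  0.1822 -0.1382] -7.92 rms 0.0011
all [ 0.5298  0.1787 -0.1461] -8.37 rms 0.0005
[[0.4944 0.2264]
 [0.5775 0.2142]
 [0.5653 0.1311]
 [0.4822 0.1433]]
```

```bash
python3 -c "
from h import *
move([.4515,-.098,.20],33.8); move([.4515,-.098,.052],33.8)
"
```

```text
at [0.5493 0.1689 0.2999] psi 33.83 dpos [-9.192  6.688  4.001] twist [0.004 0.002 0.004]
at [0.5493 0.1689 0.2999] psi 33.83 dpos [-9.191  6.685  9.921] twist [0.004 0.002 0.004]
```

play_rows --plan '[{"twist":[0,0,0],"delta_pos":[-9.2,6.7,4],"jaw":1},{"twist":[0,0,0],"delta_pos":[-9.2,6.7,4],"jaw":1},{"twist":[0,0,0],"delta_pos":[-9.2,6.7,4],"jaw":1},{"twist":[0,0,0],"delta_pos":[-9.2,6.7,4],"jaw":1},{"twist":[0,0,0],"delta_pos":[-9.2,6.7,4],"jaw":1},{"twist":[0,0,0],"delta_pos":[-9.2,6.7,4],"jaw":1},{"twist":[0,0,0],"delta_pos":[-9.2,6.7,4],"jaw":1},{"twist":[0,0,0],"delta_pos":[-9.2,6.7,4],"jaw":1},{"twist":[0,0,0],"delta_pos":[-9.2,6.7,4],"jaw":1},{"twist":[0,0,0],"delta_pos":[-9.2,6.7,4],"jaw":1}]' --newtons 80

```text
t: 4.25
ee_pos: [0.4533, -0.0953, 0.2005]
eef_rot: [3.003, 0.922, 0.003]
contact_force: [1.0, -0.3, 0.2]
width: 1.002
```

```bash
python3 -c "
from h import *
st=get_state(); d=get_image('wrist'); cv2.imwrite('pics/wrist3.png',d['img'])
move([.4515,-.098,.052],33.8,st); print(proj(d,[[.4515,-.098,.08]],st))
"
```

```text
at [ 0.4533 -0.0953  0.2005] psi 34.15 dpos [-0.132  0.042  5.938] twist [ 0.006 -0.014  0.044]
[[318.88066538 198.82207285]]
```

View pics/wrist3.png

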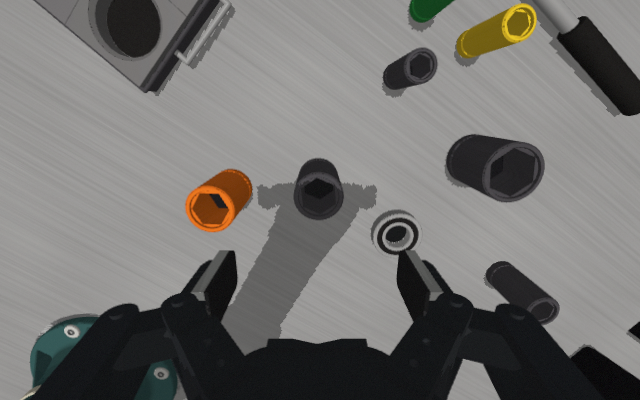

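play_rows --plan '[{"twist":[0,0,0],"delta_pos":[-0.06,0.04,1.5],"jaw":1},{"twist":[0,0,0],"delta_pos":[-0.06,0.04,3],"jaw":1},{"twist":[0,0,0],"delta_pos":[-0.06,0.04,4.5],"jaw":1},{"twist":[0,0,0],"delta_pos":[-0.06,0.04,5.5],"jaw":1},{"twist":[0,0,0],"delta_pos":[-0.06,0.04,5.9],"jaw":1},{"twist":[0,0,0],"delta_pos":[-0.06,0.04,5.9],"jaw":1},{"twist":[0,0,0],"delta_pos":[-0.06,0.04,5.9],"jaw":0},{"twist":[0,0,0],"delta_pos":[-0.06,0.04,5.9],"jaw":-1},{"twist":[0,0,0],"delta_pos":[-0.06,0.04,5.9],"jaw":-1},{"twist":[0,0,0],"delta_pos":[-0.06,0.04,5.9],"jaw":-1},{"twist":[0,0,0],"delta_pos":[-0.06,0.04,5.9],"jaw":-1},{"twist":[0,0,0],"delta_pos":[-0.06,0.04,5.9],"jaw":-1},{"twist":[0,0,0],"delta_pos":[-0.06,0.04,5.9],"jaw":-1},{"twist":[0,0,0],"delta_pos":[-0.06,0.04,5.9],"jaw":-1}]' --newtons 80

```text
t: 5.7
ee_pos: [0.4522, -0.0985, 0.0538]
eef_rot: [3.003, 0.918, 0.004]
contact_force: [-1.5, 0.2, 6.8]
width: 0.549
```

```bash
python3 -c "
from h import *
st=get_state(); d=get_image('wrist'); cv2.imwrite('pics/wrist4.png',d['img'])
move([.568,.134,.20],33.8,st); print(st['width']*85)
"
```

```text
at [ 0.4522 -0.0985  0.0538] psi 33.99 dpos [ 9.054 -5.111 -5.837] twist [ 0.013 -0.015  0.024]
46.6583255913478
```

View pics/wrist4.png

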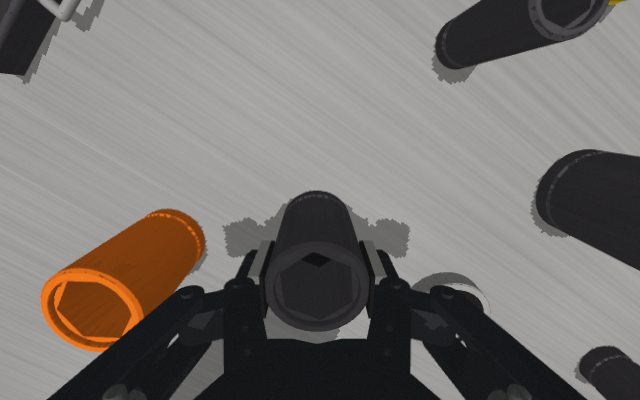

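```bash
cat >> h.py <<'E'
def inhand(d,st,px,ztop):
    P=onplane(d,px,ztop,st)[0]; R=cv2.Rodrigues(st["eef_rot"])[0]
    print("top centre in tool (mm)",(R.T@(P-st["ee_pos"])*1000).round(1),"world",P.round(4))
E
python3 -c "
from h import *
st=get_state(); d=get_image('wrist'); inhand(d,st,(317,287),.08)
R=cv2.Rodrigues(st['eef_rot'])[0]
# predicted ellipse for centred socket
a=np.linspace(0,2*np.pi,60); c=st['ee_pos'][:2]
q=proj(d,np.c_[c[0]+.024*np.cos(a),c[1]+.024*np.sin(a),a*0+.08],st); print(q.min(0),q.max(0))
"
```

```text
top centre in tool (mm) [  4.1  -0.8 -26.2] world [ 0.4551 -0.0955  0.08  ]
[264.75445083 246.32915642] [373.01867075 337.71008078]
```

```bash
python3 -c "
from h import *
move([.566,.1325,.20],33.9);move([.566,.1325,.1],33.9)
"
```

```text
at [ 0.4522 -0.0985  0.0538] psi 33.99 dpos [ 8.954 -5.106 -5.838] twist [ 0.013 -0.015  0.011]
at [ 0.4522 -0.0985  0.0538] psi 33.99 dpos [ 8.946 -5.113 -1.838] twist [ 0.013 -0.015  0.011]
```

play_rows --plan '[{"twist":[0,0,0],"delta_pos":[0,0,-1],"jaw":-1},{"twist":[0,0,0],"delta_pos":[0,0,-2.5],"jaw":-1},{"twist":[0,0,0],"delta_pos":[0,0,-4.2],"jaw":-1},{"twist":[0,0,0],"delta_pos":[0,0,-5.8],"jaw":-1},{"twist":[0,0,0],"delta_pos":[1.3,-0.7,-5.8],"jaw":-1},{"twist":[0,0,0],"delta_pos":[2.6,-1.5,-5.8],"jaw":-1},{"twist":[0,0,0],"delta_pos":[4,-2.3,-5.8],"jaw":-1},{"twist":[0,0,0],"delta_pos":[5.4,-3.1,-5.8],"jaw":-1},{"twist":[0,0,0],"delta_pos":[6.8,-3.9,-5.8],"jaw":-1},{"twist":[0,0,0],"delta_pos":[8.1,-4.6,-5.8],"jaw":-1},{"twist":[0,0,0],"delta_pos":[8.95,-5.1,-5.8],"jaw":-1},{"twist":[0,0,0],"delta_pos":[8.95,-5.1,-5.8],"jaw":-1},{"twist":[0,0,0],"delta_pos":[8.95,-5.1,-4.5],"jaw":-1},{"twist":[0,0,0],"delta_pos":[8.95,-5.1,-3],"jaw":-1},{"twist":[0,0,0],"delta_pos":[8.95,-5.1,-2],"jaw":-1},{"twist":[0,0,0],"delta_pos":[8.95,-5.1,-1.8],"jaw":-1},{"twist":[0,0,0],"delta_pos":[8.95,-5.1,-1.8],"jaw":-1},{"twist":[0,0,0],"delta_pos":[8.95,-5.1,-1.8],"jaw":-1}]'

```text
t: 7.6
ee_pos: [0.5664, 0.1323, 0.0986]
eef_rot: [3.005, 0.918, 0.003]
contact_force: [0.6, 0.2, -5.4]
width: 0.543
```

```bash
python3 -c "
from h import *
st=get_state(); move([.566,.1325,.065],33.9,st)
d=get_image('wrist'); cv2.imwrite('pics/wrist5.png',d['img']); 
e=get_image('scene');cv2.imwrite('pics/scene5.png',cv2.resize(e['img'][170:340,320:520],None,fx=4,fy=4)[:600]) 
"
```

```text
at [0.5664 0.1323 0.0986] psi 33.97 dpos [-0.011 -0.017  1.342] twist [ 0.005 -0.015  0.008]
```

View pics/scene5.png

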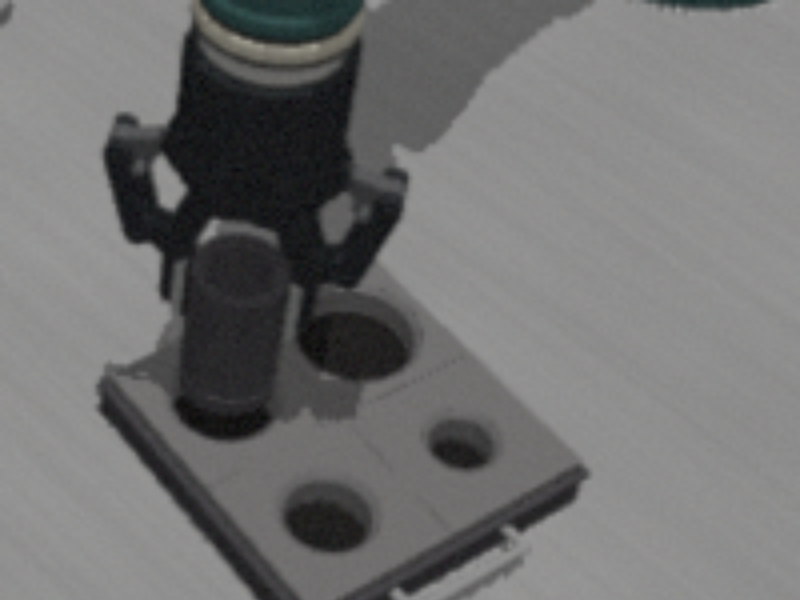

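View pics/wrist5.png

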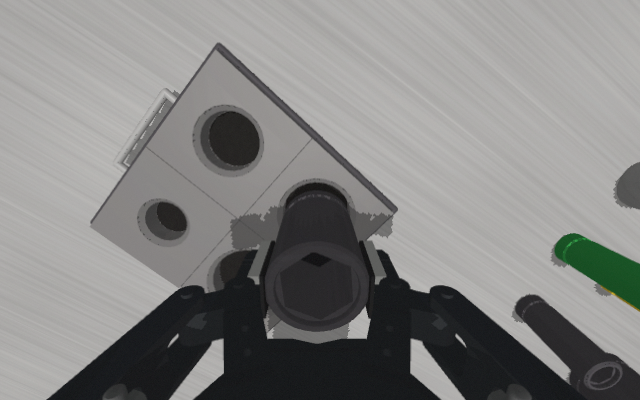

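```bash
python3 -c "
from h import *
st=get_state(); d=get_image('wrist')
print(onplane(d,[(228,140),(163,221)],.031,st).round(4))
e=get_image('scene'); a=np.linspace(0,6.28,60)
q=proj(e,np.c_[.568+.024*np.cos(a),.134+.024*np.sin(a),a*0+.125],st); print(((q-[320,170])*4).min(0),((q-[320,170])*4).max(0))
q=proj(e,np.c_[.568+.024*np.cos(a),.134+.024*np.sin(a),a*0+.045],st); print(((q-[320,170])*4).min(0),((q-[320,170])*4).max(0))
"
```

```text
[[0.5792 0.2172 0.031 ]
 [0.4968 0.2295 0.031 ]]
[190.33550588 231.42012782] [293.49036291 305.96735738]
[177.58597408 343.5725864 ] [274.71919263 417.7143499 ]
```

play_rows --plan '[{"twist":[0,0,0],"delta_pos":[0,0,0.3],"jaw":-1},{"twist":[0,0,0],"delta_pos":[0,0,0.6],"jaw":-1},{"twist":[0,0,0],"delta_pos":[0,0,0.85],"jaw":-1},{"twist":[0,0,0],"delta_pos":[0,0,1.05],"jaw":-1},{"twist":[0,0,0],"delta_pos":[0,0,1.2],"jaw":-1},{"twist":[0,0,0],"delta_pos":[0,0,1.3],"jaw":-1},{"twist":[0,0,0],"delta_pos":[0,0,1.34],"jaw":-1},{"twist":[0,0,0],"delta_pos":[0,0,1.34],"jaw":-1}]'

```text
t: 8.6
ee_pos: [0.5653, 0.1324, 0.065]
eef_rot: [3.004, 0.918, -0.001]
contact_force: [-4.6, -0.5, 5.5]
width: 0.544
```

play_rows --plan '[{"twist":[0,0,0],"delta_pos":[0,0,0],"jaw":0.5},{"twist":[0,0,0],"delta_pos":[0,0,0],"jaw":0.6},{"twist":[0,0,0],"delta_pos":[0,0,0],"jaw":0.6},{"twist":[0,0,0],"delta_pos":[0,0,0],"jaw":0.6},{"twist":[0,0,0],"delta_pos":[0,0,0],"jaw":0.6},{"twist":[0,0,0],"delta_pos":[0,0,-1],"jaw":0.6},{"twist":[0,0,0],"delta_pos":[0,0,-3],"jaw":1},{"twist":[0,0,0],"delta_pos":[0,0,-5],"jaw":1},{"twist":[0,0,0],"delta_pos":[0,0,-5.5],"jaw":1},{"twist":[0,0,0],"delta_pos":[0,0,-5.5],"jaw":1}]'

```text
t: 9.6
ee_pos: [0.5673, 0.1328, 0.2039]
eef_rot: [3.004, 0.918, 0.009]
contact_force: [-0.3, 0.1, -0.8]
width: 1.003
```

```bash
python3 -c "
from h import *
st=get_state(); move([.594,-.104,.20],33.9,st)
d=get_image('wrist'); cv2.imwrite('pics/wrist6.png',d['img']); 
"
```

```text
at [0.5673 0.1328 0.2039] psi 33.98 dpos [-4.409  8.452  0.147] twist [ 0.014 -0.039  0.01 ]
```

View pics/wrist6.png

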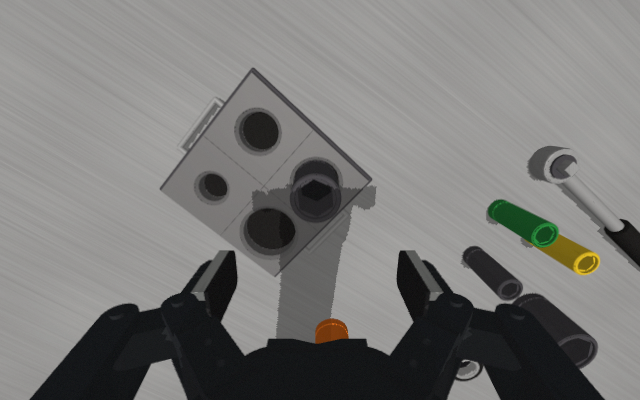

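play_rows --plan '[{"twist":[0,0,0],"delta_pos":[-0.9,1.7,0],"jaw":0.6},{"twist":[0,0,0],"delta_pos":[-1.8,3.4,0],"jaw":0.4},{"twist":[0,0,0],"delta_pos":[-2.7,5.1,0.1],"jaw":0.4},{"twist":[0,0,0],"delta_pos":[-3.6,6.8,0.1],"jaw":0.4},{"twist":[0,0,0],"delta_pos":[-4.2,8,0.1],"jaw":0.4},{"twist":[0,0,0],"delta_pos":[-4.4,8.45,0.15],"jaw":0.4},{"twist":[0,0,0],"delta_pos":[-4.4,8.45,0.15],"jaw":0.4},{"twist":[0,0,0],"delta_pos":[-4.4,8.45,0.15],"jaw":0.4}]'

```text
t: 10.45
ee_pos: [0.5916, -0.102, 0.1961]
eef_rot: [-3.001, -0.921, 0.003]
contact_force: [0.1, -0.2, 0.2]
width: 0.698
```

```bash
cat >> h.py <<'E'
def circ(d,st,x,y,r,z):
    a=np.linspace(0,2*np.pi,90); q=proj(d,np.c_[x+r*np.cos(a),y+r*np.sin(a),a*0+z],st); return np.r_[q.min(0),q.max(0)].round(1)
E
python3 -c "
from h import *
st=get_state(); move([.594,-.104,.052],33.9,st)
d=get_image('wrist'); im=d['img']; cv2.imwrite('pics/wrist7.png',im[100:350,190:450].repeat(2,0).repeat(2,1)); 
print((circ(d,st,.594,-.104,.014,.08)-[190,100]*2)*2)
"
```

```text
at [ 0.5916 -0.102   0.1961] psi 34.11 dpos [0.041 0.136 5.763] twist [-0.023  0.008  0.026]
[232.4 162.6 293.  220.2]
```

View pics/wrist7.png

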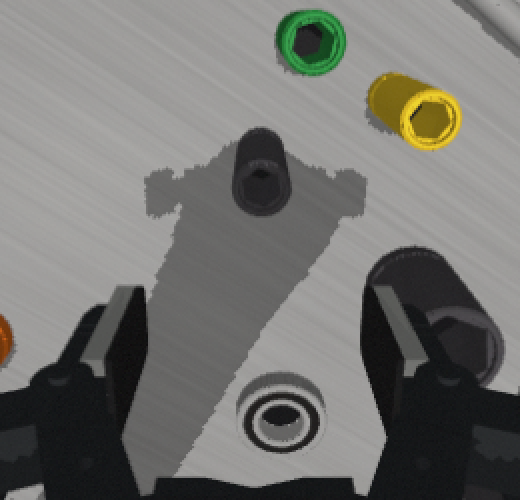

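play_rows --plan '[{"twist":[0,0,0],"delta_pos":[0.1,0.12,1.5],"jaw":0.4},{"twist":[0,0,0],"delta_pos":[0.1,0.12,3],"jaw":0.4},{"twist":[0,0,0],"delta_pos":[0.1,0.12,4.5],"jaw":0.4},{"twist":[0,0,0],"delta_pos":[0.1,0.12,5.4],"jaw":0.4},{"twist":[0,0,0],"delta_pos":[0.1,0.12,5.7],"jaw":0.4},{"twist":[0,0,0],"delta_pos":[0.1,0.12,5.7],"jaw":0},{"twist":[0,0,0],"delta_pos":[0.1,0.12,5.7],"jaw":-0.3},{"twist":[0,0,0],"delta_pos":[0.1,0.12,5.7],"jaw":-1},{"twist":[0,0,0],"delta_pos":[0.1,0.12,5.7],"jaw":-1},{"twist":[0,0,0],"delta_pos":[0.1,0.12,5.7],"jaw":-1},{"twist":[0,0,0],"delta_pos":[0.1,0.12,5.7],"jaw":-1},{"twist":[0,0,0],"delta_pos":[0.1,0.12,5.7],"jaw":-1},{"twist":[0,0,0],"delta_pos":[0.1,0.12,5.7],"jaw":-1}]' --newtons 60

```text
t: 11.8
ee_pos: [0.5973, -0.105, 0.0565]
eef_rot: [3.004, 0.918, 0.004]
contact_force: [-0.6, 1.7, 6.4]
width: 0.314
```

```bash
python3 -c "
from h import *
st=get_state(); move([.497,.2295,.20],33.9,st); print(st['width']*85)
d=get_image('wrist'); im=d['img']; cv2.imwrite('pics/wrist8.png',im[150:400,190:450].repeat(2,0).repeat(2,1)); 
print((circ(d,st,*st['ee_pos'][:2],.014,.08)-[190,150]*2)*2)
"
```

```text
at [ 0.5973 -0.105   0.0565] psi 34.0 dpos [  4.168 -13.329  -5.748] twist [ 0.008 -0.016  0.013]
26.6522603279786
[195.8 228.  319.6 332.8]
```

View pics/wrist8.png

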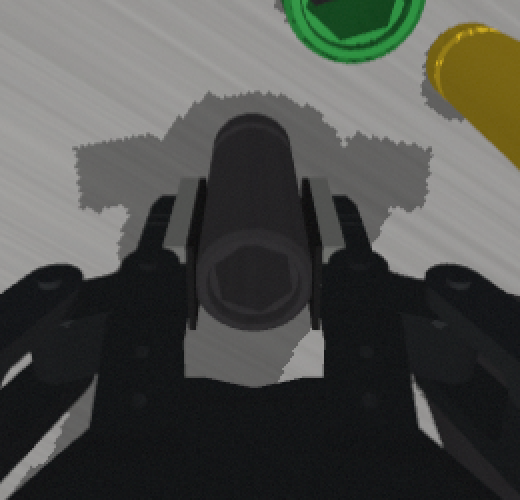

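play_rows --plan '[{"twist":[0,0,0],"delta_pos":[0,0,-1],"jaw":-1},{"twist":[0,0,0],"delta_pos":[0,0,-2.5],"jaw":-1},{"twist":[0,0,0],"delta_pos":[0,0,-4.2],"jaw":-1},{"twist":[0,0,0],"delta_pos":[0,0,-5.7],"jaw":-1},{"twist":[0,0,0],"delta_pos":[0.4,-1.3,-5.7],"jaw":-1},{"twist":[0,0,0],"delta_pos":[0.9,-2.9,-5.7],"jaw":-1},{"twist":[0,0,0],"delta_pos":[1.4,-4.5,-5.7],"jaw":-1},{"twist":[0,0,0],"delta_pos":[1.9,-6.1,-5.7],"jaw":-1},{"twist":[0,0,0],"delta_pos":[2.4,-7.7,-5.7],"jaw":-1},{"twist":[0,0,0],"delta_pos":[2.9,-9.3,-5.7],"jaw":-1},{"twist":[0,0,0],"delta_pos":[3.4,-10.9,-5.7],"jaw":-1},{"twist":[0,0,0],"delta_pos":[3.9,-12.5,-5.7],"jaw":-1},{"twist":[0,0,0],"delta_pos":[4.15,-13.3,-5.7],"jaw":-1},{"twist":[0,0,0],"delta_pos":[4.15,-13.3,-5.7],"jaw":-1},{"twist":[0,0,0],"delta_pos":[4.15,-13.3,-4.5],"jaw":-1},{"twist":[0,0,0],"delta_pos":[4.15,-13.3,-3.2],"jaw":-1},{"twist":[0,0,0],"delta_pos":[4.15,-13.3,-2.1],"jaw":-1},{"twist":[0,0,0],"delta_pos":[4.15,-13.3,-2.1],"jaw":-1},{"twist":[0,0,0],"delta_pos":[4.15,-13.3,-2.1],"jaw":-1}]'

```text
t: 13.75
ee_pos: [0.4965, 0.2269, 0.1075]
eef_rot: [3.004, 0.916, -0.002]
contact_force: [0.6, 0.4, -0.4]
width: 0.31
```

```bash
python3 -c "
from h import *
st=get_state(); move([.4966,.2293,.0675],33.9,st)
d=get_image('wrist'); cv2.imwrite('pics/wrist9.png',d['img']); 
e=get_image('scene');cv2.imwrite('pics/scene9.png',cv2.resize(e['img'][190:340,340:540],None,fx=4,fy=4)) 
for z in (.123,.043): print((circ(e,st,.497,.2293,.014,z)-[340,190]*2)*4)
"
```

```text
at [0.4965 0.2269 0.1075] psi 33.91 dpos [ 0.058 -0.079  1.6  ] twist [0.004 0.01  0.001]
[386.8 214.  448.  259.2]
[357.6 324.8 415.2 369.6]
```

View pics/scene9.png

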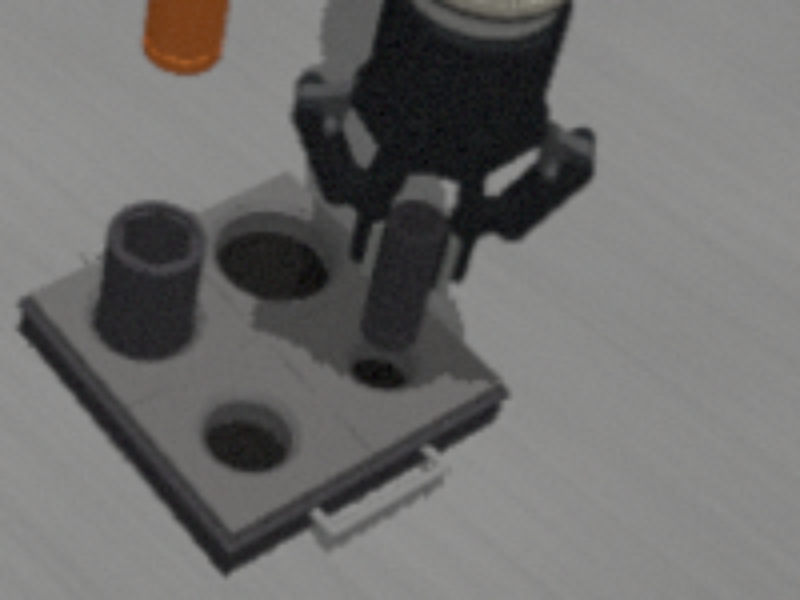

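View pics/wrist9.png

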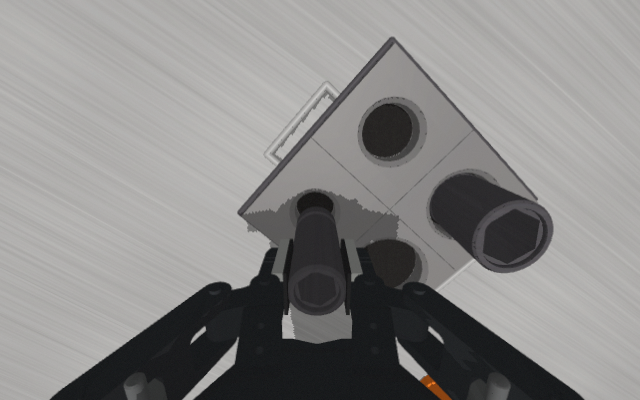

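play_rows --plan '[{"twist":[0,0,0],"delta_pos":[0.05,-0.08,0.2],"jaw":-1},{"twist":[0,0,0],"delta_pos":[0.05,-0.08,0.5],"jaw":-1},{"twist":[0,0,0],"delta_pos":[0.05,-0.08,0.8],"jaw":-1},{"twist":[0,0,0],"delta_pos":[0.05,-0.08,1.05],"jaw":-1},{"twist":[0,0,0],"delta_pos":[0.05,-0.08,1.3],"jaw":-1},{"twist":[0,0,0],"delta_pos":[0.05,-0.08,1.5],"jaw":-1},{"twist":[0,0,0],"delta_pos":[0.05,-0.08,1.6],"jaw":-1},{"twist":[0,0,0],"delta_pos":[0.05,-0.08,1.6],"jaw":-1},{"twist":[0,0,0],"delta_pos":[0.05,-0.08,1.6],"jaw":-1}]'

```text
t: 14.75
ee_pos: [0.4961, 0.2306, 0.0675]
eef_rot: [3.004, 0.918, -0.001]
contact_force: [-0.7, -0.3, -1.5]
width: 0.31
```

play_rows --plan '[{"twist":[0,0,0],"delta_pos":[0,0,0.04],"jaw":-1},{"twist":[0,0,0],"delta_pos":[0,0,0.04],"jaw":-0.2},{"twist":[0,0,0],"delta_pos":[0,0,0.04],"jaw":0.2},{"twist":[0,0,0],"delta_pos":[0,0,0.04],"jaw":0.2},{"twist":[0,0,0],"delta_pos":[0,0,0.04],"jaw":0.2},{"twist":[0,0,0],"delta_pos":[0,0,-1],"jaw":0.2},{"twist":[0,0,0],"delta_pos":[0,0,-3],"jaw":1},{"twist":[0,0,0],"delta_pos":[0,0,-5],"jaw":1},{"twist":[0,0,0],"delta_pos":[0,0,-5.5],"jaw":1},{"twist":[0,0,0],"delta_pos":[0,0,-5.5],"jaw":1}]'

```text
t: 15.75
ee_pos: [0.4978, 0.2314, 0.2075]
eef_rot: [-3.004, -0.917, -0.009]
contact_force: [-0.2, -0.1, 0.0]
width: 1.003
```

```bash
python3 -c "
from h import *
st=get_state(); move([.5745,-.236,.20],33.9,st)
d=get_image('wrist'); cv2.imwrite('pics/wrist10.png',d['img']); 
"
```

```text
at [0.4978 0.2314 0.2075] psi 33.97 dpos [-7.903 17.218  0.267] twist [ 0.006 -0.041  0.009]
```

View pics/wrist10.png

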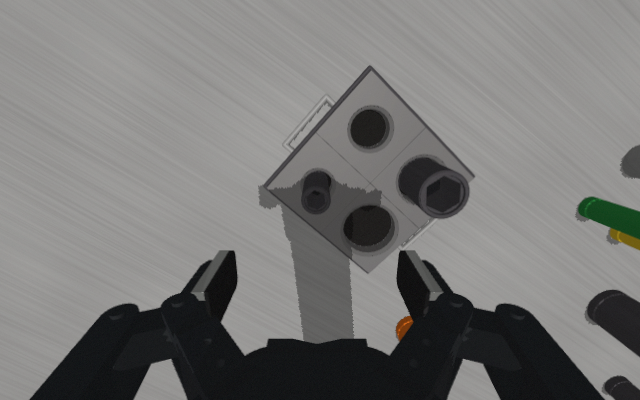

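play_rows --plan '[{"twist":[0,0,0],"delta_pos":[-0.7,1.5,0],"jaw":1},{"twist":[0,0,0],"delta_pos":[-1.5,3.2,0],"jaw":1},{"twist":[0,0,0],"delta_pos":[-2.3,5,0.1],"jaw":1},{"twist":[0,0,0],"delta_pos":[-3.1,6.8,0.1],"jaw":1},{"twist":[0,0,0],"delta_pos":[-3.9,8.6,0.1],"jaw":1},{"twist":[0,0,0],"delta_pos":[-4.7,10.4,0.2],"jaw":1},{"twist":[0,0,0],"delta_pos":[-5.6,12.2,0.2],"jaw":1},{"twist":[0,0,0],"delta_pos":[-6.4,14,0.2],"jaw":1},{"twist":[0,0,0],"delta_pos":[-7.2,15.7,0.2],"jaw":1},{"twist":[0,0,0],"delta_pos":[-7.9,17.2,0.25],"jaw":1},{"twist":[0,0,0],"delta_pos":[-7.9,17.2,0.25],"jaw":1},{"twist":[0,0,0],"delta_pos":[-7.9,17.2,0.25],"jaw":1}]'

```text
t: 17.0
ee_pos: [0.571, -0.2374, 0.1958]
eef_rot: [-3.003, -0.913, 0.007]
contact_force: [0.1, 0.3, -0.3]
width: 1.0
```

```bash
python3 -c "
from h import *
st=get_state(); move([.5745,-.236,.052],33.9,st)
d=get_image('wrist'); im=d['img']; cv2.imwrite('pics/wrist11.png',im[100:350,190:450].repeat(2,0).repeat(2,1)); 
print((circ(d,st,.5745,-.236,.029,.08)-[190,100]*2)*2)
"
```

```text
at [ 0.571  -0.2374  0.1958] psi 33.81 dpos [0.165 0.054 5.75 ] twist [-0.029  0.023 -0.011]
[195.4 123.6 321.2 244. ]
```

View pics/wrist11.png

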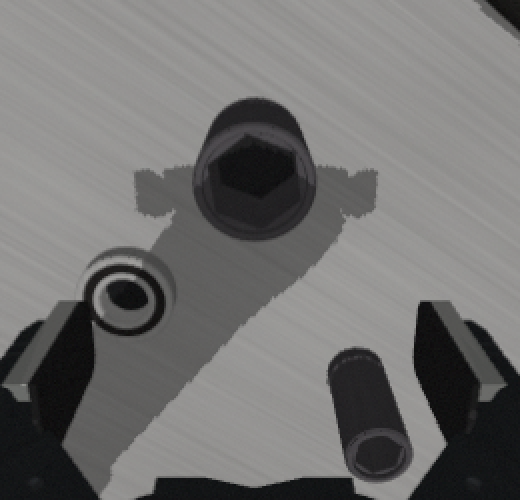

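play_rows --plan '[{"twist":[0,0,0],"delta_pos":[0.2,0.02,1.5],"jaw":1},{"twist":[0,0,0],"delta_pos":[0.2,0.02,3],"jaw":1},{"twist":[0,0,0],"delta_pos":[0.2,0.02,4.3],"jaw":1},{"twist":[0,0,0],"delta_pos":[0.2,0.02,5.2],"jaw":1},{"twist":[0,0,0],"delta_pos":[0.2,0.02,5.7],"jaw":1},{"twist":[0,0,0],"delta_pos":[0.2,0.02,5.7],"jaw":1},{"twist":[0,0,0],"delta_pos":[0.2,0.02,5.7],"jaw":0.4},{"twist":[0,0,0],"delta_pos":[0.2,0.02,5.7],"jaw":-1},{"twist":[0,0,0],"delta_pos":[0.2,0.02,5.7],"jaw":-1},{"twist":[0,0,0],"delta_pos":[0.2,0.02,5.7],"jaw":-1},{"twist":[0,0,0],"delta_pos":[0.2,0.02,5.7],"jaw":-1},{"twist":[0,0,0],"delta_pos":[0.2,0.02,5.7],"jaw":-1},{"twist":[0,0,0],"delta_pos":[0.2,0.02,5.7],"jaw":-1}]' --newtons 100

```text
t: 18.35
ee_pos: [0.5784, -0.2334, 0.0582]
eef_rot: [3.003, 0.919, 0.004]
contact_force: [-1.7, 2.5, 6.5]
width: 0.658
```

```bash
python3 -c "
from h import *
st=get_state(); move([.485,.146,.20],33.9,st); print(st['width']*85)
d=get_image('wrist'); im=d['img']; cv2.imwrite('pics/wrist12.png',im[150:400,190:450].repeat(2,0).repeat(2,1)); 
print((circ(d,st,*st['ee_pos'][:2],.029,.08)-[190,150]*2)*2)
"
```

```text
at [ 0.5784 -0.2334  0.0582] psi 34.02 dpos [  5.406 -14.66   -5.683] twist [ 0.01  -0.014  0.014]
55.89937383044941
[130.8 162.  384.4 377.8]
```

View pics/wrist12.png

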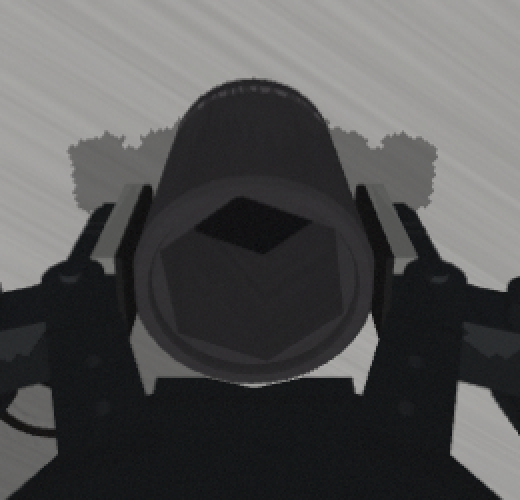

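play_rows --plan '[{"twist":[0,0,0],"delta_pos":[0,0,-0.8],"jaw":-1},{"twist":[0,0,0],"delta_pos":[0,0,-2.2],"jaw":-1},{"twist":[0,0,0],"delta_pos":[0,0,-3.8],"jaw":-1},{"twist":[0,0,0],"delta_pos":[0,0,-5.2],"jaw":-1},{"twist":[0,0,0],"delta_pos":[0.2,-0.6,-5.7],"jaw":-1},{"twist":[0,0,0],"delta_pos":[0.7,-1.8,-5.7],"jaw":-1},{"twist":[0,0,0],"delta_pos":[1.2,-3.2,-5.7],"jaw":-1},{"twist":[0,0,0],"delta_pos":[1.7,-4.6,-5.7],"jaw":-1},{"twist":[0,0,0],"delta_pos":[2.2,-6,-5.7],"jaw":-1},{"twist":[0,0,0],"delta_pos":[2.8,-7.4,-5.7],"jaw":-1},{"twist":[0,0,0],"delta_pos":[3.3,-8.8,-5.7],"jaw":-1},{"twist":[0,0,0],"delta_pos":[3.8,-10.2,-5.7],"jaw":-1},{"twist":[0,0,0],"delta_pos":[4.4,-11.6,-5.7],"jaw":-1},{"twist":[0,0,0],"delta_pos":[4.9,-13,-5.7],"jaw":-1},{"twist":[0,0,0],"delta_pos":[5.3,-14.2,-5.7],"jaw":-1},{"twist":[0,0,0],"delta_pos":[5.5,-14.66,-5.7],"jaw":-1},{"twist":[0,0,0],"delta_pos":[5.5,-14.66,-5.2],"jaw":-1},{"twist":[0,0,0],"delta_pos":[5.5,-14.66,-4.2],"jaw":-1},{"twist":[0,0,0],"delta_pos":[5.5,-14.66,-3.2],"jaw":-1},{"twist":[0,0,0],"delta_pos":[5.5,-14.66,-2.4],"jaw":-1}]'

```text
t: 20.4
ee_pos: [0.4852, 0.1443, 0.114]
eef_rot: [3.004, 0.914, -0.005]
contact_force: [0.4, -0.4, -8.4]
width: 0.651
```

```bash
python3 -c "
from h import *
d=get_image('wrist'); cv2.imwrite('pics/wrist13.png',d['img']); 
e=get_image('scene');cv2.imwrite('pics/scene13.png',cv2.resize(e['img'][180:330,330:530],None,fx=4,fy=4)) 
st=get_state(); move([.487,.1473,.069],33.9,st)
f=st['ee_pos'][2]-.0582
for z in (f+.08,f): print((circ(e,st,.485,.146,.029,z)-[330,180]*2)*4)
"
```

```text
at [0.4837 0.1438 0.1129] psi 33.88 dpos [ 0.204 -0.04   1.756] twist [-0.006  0.063 -0.002]
[283.6 107.6 404.4 191.6]
[263.6 221.2 378.  304.8]
```

View pics/scene13.png

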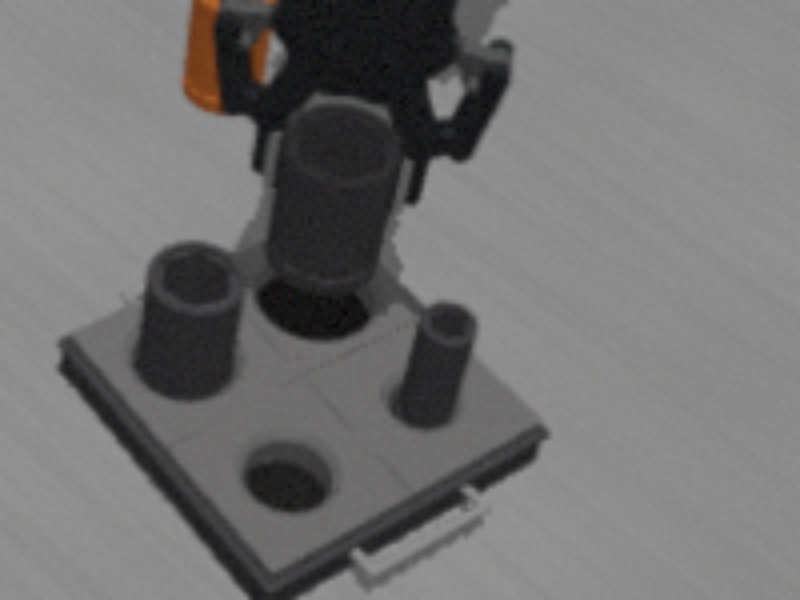

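View pics/wrist13.png

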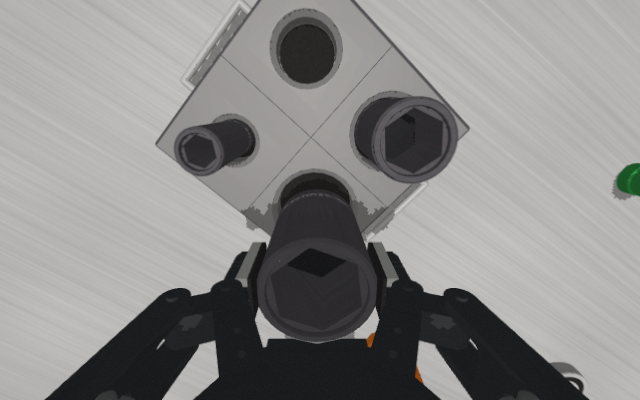

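play_rows --plan '[{"twist":[0,0.06,0],"delta_pos":[0.2,-0.04,0.2],"jaw":-1},{"twist":[0,0.06,0],"delta_pos":[0.2,-0.04,0.2],"jaw":-1},{"twist":[0,0.06,0],"delta_pos":[0.2,-0.04,0.2],"jaw":-1}]'

```text
t: 20.8
ee_pos: [0.4909, 0.1506, 0.112]
eef_rot: [-3.002, -0.917, -0.015]
contact_force: [0.0, 0.1, -7.6]
width: 0.653
```

```bash
python3 -c "
from h import *
st=get_state(); move([.487,.1473,.069],33.9,st)
e=get_image('scene')
f=st['ee_pos'][2]-.0582
im=cv2.resize(e['img'][190:280,370:460],None,fx=6,fy=6,interpolation=cv2.INTER_CUBIC)
im=cv2.convertScaleAbs(im,alpha=2)
a=np.linspace(0,6.28,60)
for z in (f+.08,f):
    q=proj(e,np.c_[.485+.029*np.cos(a),.146+.029*np.sin(a),a*0+z]); q=((q+.5-[370,190])*6).astype(int)
    cv2.polylines(im,[q],True,(0,255,255),1)
cv2.imwrite('pics/scene14.png',im) 
"
```

```text
at [0.4909 0.1506 0.112 ] psi 33.97 dpos [-0.221  0.021  1.719] twist [ 0.003 -0.073  0.009]
```

View pics/scene14.png

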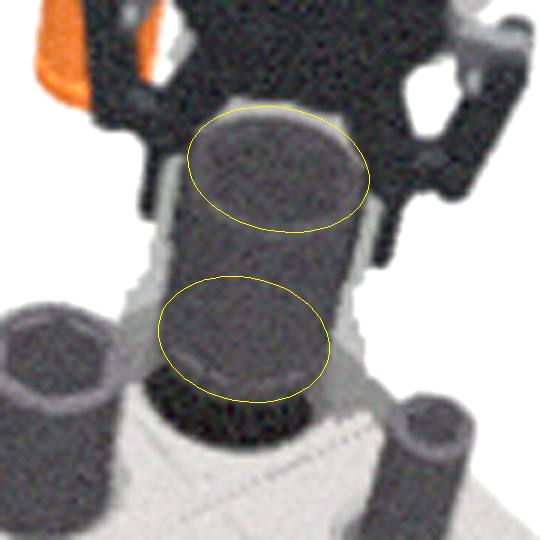

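```bash
python3 -c "
from h import *
st=get_state(); print(st['ee_pos'],st['qvel'].round(3))
e=get_image('wrist')
f=st['ee_pos'][2]-.0582
im=cv2.resize(e['img'][130:360,220:420],None,fx=3,fy=3,interpolation=cv2.INTER_CUBIC)[:600]
im=cv2.convertScaleAbs(im,alpha=2.5)
a=np.linspace(0,6.28,90); R=cv2.Rodrigues(st['eef_rot'])[0]
for o,col in((-.002,(0,255,255)),(-.006,(0,255,0))):
  c=st['ee_pos']+R[:,0]*o
  for r,z in ((.029,f+.08),(.029,f)):
    q=proj(e,np.c_[c[0]+r*np.cos(a),c[1]+r*np.sin(a),a*0+z],st); q=((q+.5-[220,130])*3).astype(int)
    cv2.polylines(im,[q],True,col,1)
for r,z in((.0355,.031),(.0315,.027)):
    q=proj(e,np.c_[.485+r*np.cos(a),.146+r*np.sin(a),a*0+z],st); q=((q+.5-[220,130])*3).astype(int)
    cv2.polylines(im,[q],True,(255,100,255),1)
cv2.imwrite('pics/wrist14.png',im) 
"
```

```text
[0.4907234  0.15054474 0.11208949] [-0.    -0.002  0.001  0.005 -0.     0.001 -0.   ]
```

View pics/wrist14.png

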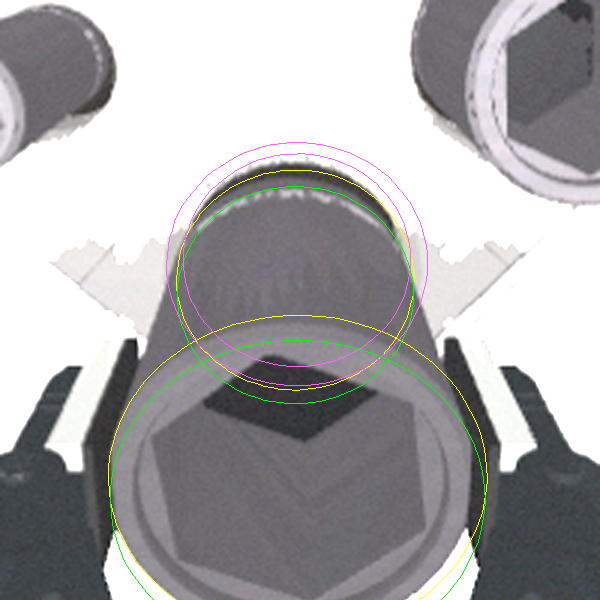

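play_rows --plan '[{"twist":[0,-0.05,0],"delta_pos":[0,0,0.2],"jaw":-1},{"twist":[0,-0.05,0],"delta_pos":[0,0,0.5],"jaw":-1},{"twist":[0,-0.05,0],"delta_pos":[0,0,0.8],"jaw":-1},{"twist":[0,-0.05,0],"delta_pos":[0,0,0.9],"jaw":-1},{"twist":[0,-0.05,0],"delta_pos":[0,0,1],"jaw":-1},{"twist":[0,-0.05,0],"delta_pos":[0,0,1.1],"jaw":-1},{"twist":[0,-0.05,0],"delta_pos":[0,0,1.2],"jaw":-1},{"twist":[0,-0.05,0],"delta_pos":[0,0,1.2],"jaw":-1}]'

```text
t: 21.7
ee_pos: [0.489, 0.1495, 0.0845]
eef_rot: [3.002, 0.918, -0.002]
contact_force: [-9.3, -4.0, 29.6]
width: 0.656
```

```bash
python3 -c "
from h import *
st=get_state(); move([.489,.149,.069],33.9,st)
e=get_image('scene')
f=st['ee_pos'][2]-.0582
im=cv2.resize(e['img'][190:290,365:465],None,fx=6,fy=6,interpolation=cv2.INTER_CUBIC)
im=cv2.convertScaleAbs(im,alpha=2)
a=np.linspace(0,6.28,60)
for z in (f+.08,f):
    q=proj(e,np.c_[.485+.029*np.cos(a),.146+.029*np.sin(a),a*0+z]); q=((q+.5-[365,190])*6).astype(int)
    cv2.polylines(im,[q],True,(0,255,255),1)
cv2.imwrite('pics/scene15.png',im) 
e=get_image('wrist'); cv2.imwrite('pics/wrist15.png',cv2.convertScaleAbs(e['img'],alpha=1.5))
"
```

```text
at [0.489  0.1495 0.0845] psi 34.0 dpos [-0.01   0.017  0.62 ] twist [0.014 0.012 0.013]
```

View pics/scene15.png

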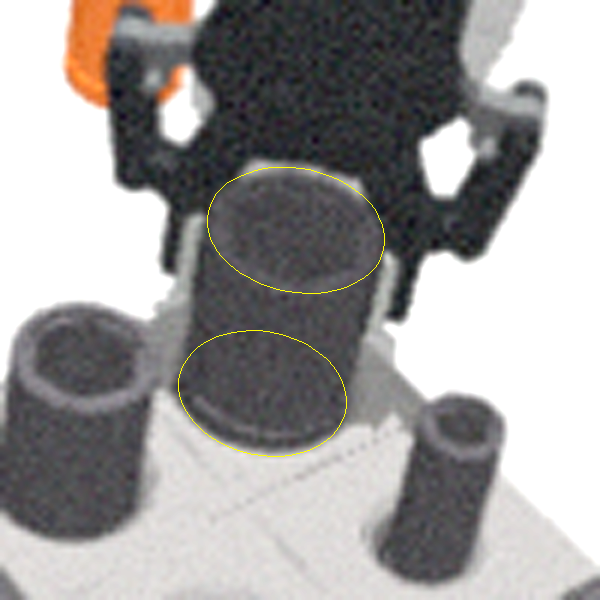

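View pics/wrist15.png

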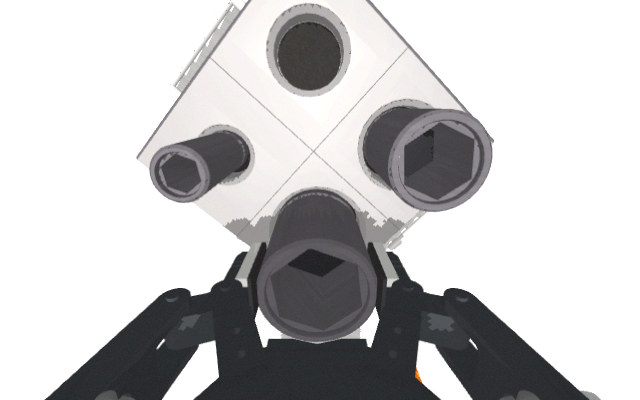

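play_rows --plan '[{"twist":[0,0,0],"delta_pos":[0,0,-0.2],"jaw":-1},{"twist":[0,0,0],"delta_pos":[-0.12,0,-0.2],"jaw":-1},{"twist":[0,0,0],"delta_pos":[-0.12,0,-0.1],"jaw":-1},{"twist":[0,0,0],"delta_pos":[-0.12,0,0],"jaw":-1},{"twist":[0,0,0],"delta_pos":[-0.12,0,0.05],"jaw":-1},{"twist":[0,0,0],"delta_pos":[-0.12,0,0.1],"jaw":-1},{"twist":[0,0,0],"delta_pos":[-0.12,0,0.1],"jaw":-1}]'

```text
t: 22.5
ee_pos: [0.4876, 0.149, 0.0782]
eef_rot: [-3.004, -0.918, -0.001]
contact_force: [-0.1, 0.2, -8.3]
width: 0.651
```

play_rows --plan '[{"twist":[0,0,0],"delta_pos":[0,0,0.1],"jaw":-1},{"twist":[0,0,0],"delta_pos":[0,0,0.2],"jaw":-1},{"twist":[0,0,0],"delta_pos":[0,0,0.28],"jaw":-1},{"twist":[0,0,0],"delta_pos":[0,0,0.34],"jaw":-1},{"twist":[0,0,0],"delta_pos":[0,0,0.36],"jaw":-1},{"twist":[0,0,0],"delta_pos":[0,0,0.36],"jaw":-1}]'

```text
t: 23.1
ee_pos: [0.4877, 0.1489, 0.0697]
eef_rot: [-3.004, -0.918, -0.002]
contact_force: [-0.5, 0.4, -7.9]
width: 0.653
```

play_rows --plan '[{"twist":[0,0,0],"delta_pos":[0,0,0.04],"jaw":-1},{"twist":[0,0,0],"delta_pos":[0,0,0.08],"jaw":-1},{"twist":[0,0,0],"delta_pos":[0,0,0.08],"jaw":-1}]'

```text
t: 23.4
ee_pos: [0.4878, 0.149, 0.0692]
eef_rot: [3.004, 0.918, 0.003]
contact_force: [-4.2, -0.2, 7.5]
width: 0.656
```

Contact with the floor (z 0.069 as expected). Release and withdraw.

play_rows --plan '[{"twist":[0,0,0],"delta_pos":[0,0,0],"jaw":0.6},{"twist":[0,0,0],"delta_pos":[0,0,0],"jaw":0.7},{"twist":[0,0,0],"delta_pos":[0,0,0],"jaw":0.8},{"twist":[0,0,0],"delta_pos":[0,0,0],"jaw":0.9},{"twist":[0,0,0],"delta_pos":[0,0,0],"jaw":0.9},{"twist":[0,0,0],"delta_pos":[0,0,-1],"jaw":0.9},{"twist":[0,0,0],"delta_pos":[0,0,-2.5],"jaw":0.9},{"twist":[0,0,0],"delta_pos":[0,0,-4],"jaw":1},{"twist":[0,0,0],"delta_pos":[0,0,-5.5],"jaw":1},{"twist":[0,0,0],"delta_pos":[0,0,-5.5],"jaw":1}]'

```text
t: 24.4
ee_pos: [0.4908, 0.1502, 0.2099]
eef_rot: [-3.004, -0.917, -0.018]
contact_force: [0.3, 0.1, 0.9]
width: 1.0
```

```bash
python3 -c "
from h import *
st=get_state(); move([.481,-.3805,.20],33.9,st)
d=get_image('wrist'); cv2.imwrite('pics/wrist16.png',d['img']); 
e=get_image('side'); cv2.imwrite('pics/side16.png',e['img']); 
"
```

```text
at [0.4908 0.1502 0.2099] psi 33.97 dpos [-12.19   17.384   0.301] twist [ 0.018 -0.082  0.008]
```

View pics/wrist16.png

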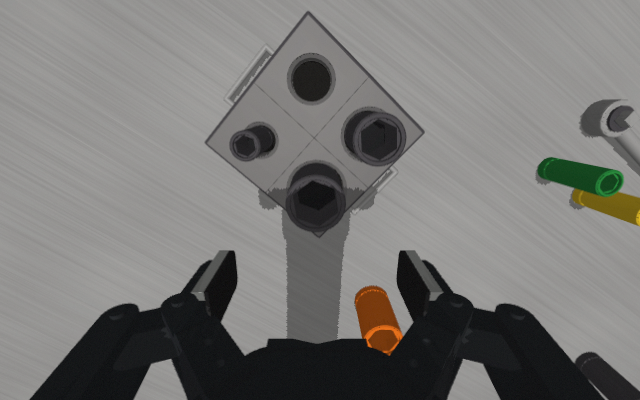

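View pics/side16.png

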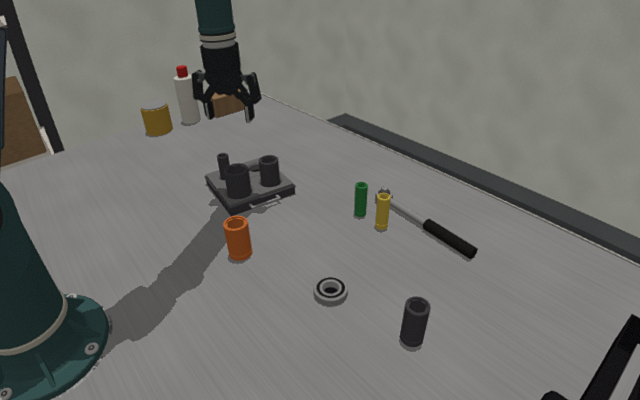

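play_rows --plan '[{"twist":[0,-0.05,0],"delta_pos":[-1,1.4,0],"jaw":1},{"twist":[0,-0.05,0],"delta_pos":[-2.1,3,0],"jaw":1},{"twist":[0,-0.05,0],"delta_pos":[-3.2,4.6,0.1],"jaw":1},{"twist":[0,-0.05,0],"delta_pos":[-4.3,6.2,0.1],"jaw":1},{"twist":[0,-0.05,0],"delta_pos":[-5.4,7.8,0.1],"jaw":1},{"twist":[0,-0.05,0],"delta_pos":[-6.5,9.4,0.2],"jaw":1},{"twist":[0,-0.05,0],"delta_pos":[-7.6,11,0.2],"jaw":1},{"twist":[0,-0.05,0],"delta_pos":[-8.7,12.6,0.2],"jaw":1},{"twist":[0,-0.05,0],"delta_pos":[-9.8,14.2,0.2],"jaw":1},{"twist":[0,-0.05,0],"delta_pos":[-10.9,15.8,0.25],"jaw":0.8},{"twist":[0,-0.05,0],"delta_pos":[-11.8,17,0.25],"jaw":0.8},{"twist":[0,-0.05,0],"delta_pos":[-12.2,17.4,0.25],"jaw":0.8},{"twist":[0,-0.05,0],"delta_pos":[-12.2,17.4,0.25],"jaw":0.8},{"twist":[0,-0.05,0],"delta_pos":[-12.2,17.4,0.25],"jaw":0.8},{"twist":[0,-0.05,0],"delta_pos":[-12.2,17.4,0.25],"jaw":0.8}]'

```text
t: 26.0
ee_pos: [0.4785, -0.3791, 0.198]
eef_rot: [-3.002, -0.924, 0.009]
contact_force: [0.3, -0.0, -0.6]
width: 0.903
```

```bash
python3 -c "
from h import *
st=get_state(); move([.481,-.3805,.052],33.9,st)
d=get_image('wrist'); im=d['img']; cv2.imwrite('pics/wrist17.png',im[100:350,190:450].repeat(2,0).repeat(2,1)); 
print((circ(d,st,.481,-.3805,.019,.08)-[190,100]*2)*2)
"
```

```text
at [ 0.4785 -0.3791  0.198 ] psi 34.22 dpos [0.081 0.115 5.841] twist [-0.017  0.036  0.04 ]
[220.8 149.  302.4 226.8]
```

View pics/wrist17.png

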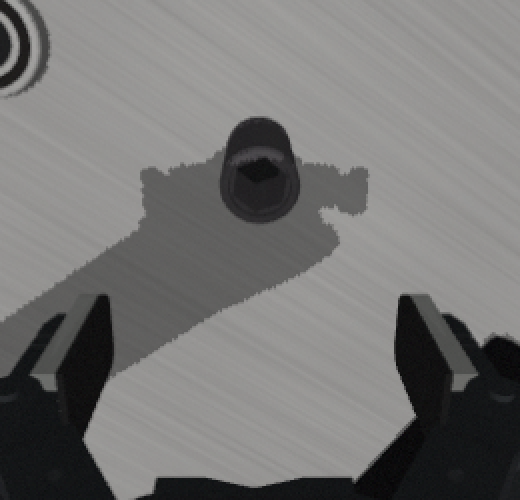

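play_rows --plan '[{"twist":[0,0,0],"delta_pos":[0.05,0.1,1.5],"jaw":0.8},{"twist":[0,0,0],"delta_pos":[0.05,0.1,3],"jaw":0.8},{"twist":[0,0,0],"delta_pos":[0.05,0.1,4.5],"jaw":0.8},{"twist":[0,0,0],"delta_pos":[0.05,0.1,5.4],"jaw":0.8},{"twist":[0,0,0],"delta_pos":[0.05,0.1,5.8],"jaw":0.8},{"twist":[0,0,0],"delta_pos":[0.05,0.1,5.8],"jaw":0.8},{"twist":[0,0,0],"delta_pos":[0.05,0.1,5.8],"jaw":0.8},{"twist":[0,0,0],"delta_pos":[0.05,0.1,5.8],"jaw":0.8}]'

```text
t: 26.85
ee_pos: [0.4809, -0.3846, 0.0553]
eef_rot: [3.0, 0.918, -0.005]
contact_force: [-0.2, -0.2, 0.9]
width: 0.901
```

```bash
python3 -c "
from h import *
st=get_state(); move([.4825,-.3797,.052],33.9,st)
d=get_image('wrist'); im=d['img']; cv2.imwrite('pics/wrist18.png',im[150:400,190:450].repeat(2,0).repeat(2,1)); 
print((circ(d,st,*st['ee_pos'][:2],.019,.08)-[190,150]*2)*2)
"
```

```text
at [ 0.4809 -0.3846  0.0553] psi 34.01 dpos [ 0.164 -0.129  0.13 ] twist [0.02  0.031 0.014]
[173.  211.4 342.6 354. ]
```

View pics/wrist18.png

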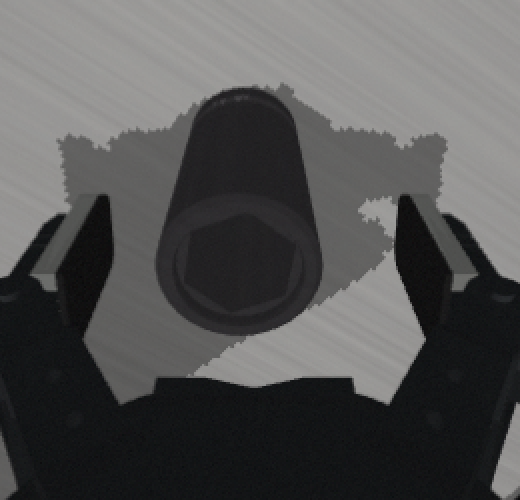

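play_rows --plan '[{"twist":[0,0,0],"delta_pos":[0.15,-0.14,0],"jaw":0.8},{"twist":[0,0,0],"delta_pos":[0.15,-0.14,0],"jaw":0.4},{"twist":[0,0,0],"delta_pos":[0.15,-0.14,0],"jaw":0},{"twist":[0,0,0],"delta_pos":[0.15,-0.14,0],"jaw":-1},{"twist":[0,0,0],"delta_pos":[0.15,-0.14,0],"jaw":-1},{"twist":[0,0,0],"delta_pos":[0.15,-0.14,0],"jaw":-1},{"twist":[0,0,0],"delta_pos":[0.15,-0.14,0],"jaw":-1},{"twist":[0,0,0],"delta_pos":[0.15,-0.14,0],"jaw":-1},{"twist":[0,0,0],"delta_pos":[0.15,-0.14,0],"jaw":-1}]' --newtons 80

```text
t: 27.8
ee_pos: [0.4812, -0.3794, 0.0541]
eef_rot: [3.002, 0.917, -0.008]
contact_force: [-0.4, 0.5, 6.2]
width: 0.429
```

```bash
python3 -c "
from h import *
st=get_state(); move([.58,.217,.20],33.9,st); print(st['width']*85)
d=get_image('wrist'); im=d['img']; cv2.imwrite('pics/wrist19.png',im[150:400,190:450].repeat(2,0).repeat(2,1)); 
print((circ(d,st,*st['ee_pos'][:2],.019,.08)-[190,150]*2)*2)
"
```

```text
at [ 0.4812 -0.3794  0.0541] psi 33.98 dpos [ 16.581 -17.567  -5.936] twist [0.004 0.039 0.011]
36.48296955182531
[172.2 214.4 343.2 357.8]
```

View pics/wrist19.png

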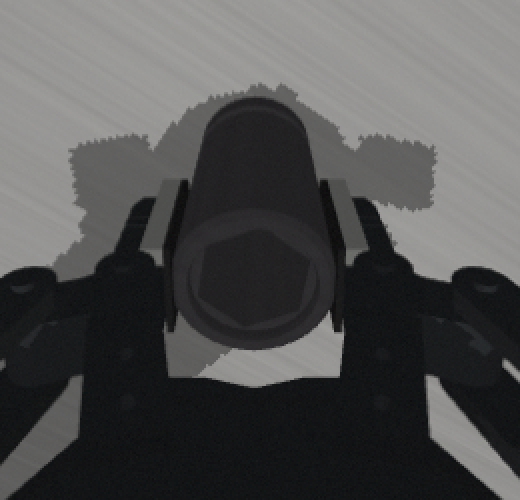

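play_rows --plan '[{"twist":[0,0.03,0],"delta_pos":[0,0,-1],"jaw":-1},{"twist":[0,0.03,0],"delta_pos":[0,0,-2.5],"jaw":-1},{"twist":[0,0.03,0],"delta_pos":[0,0,-4.2],"jaw":-1},{"twist":[0,0.03,0],"delta_pos":[0,0,-5.7],"jaw":-1},{"twist":[0,0.03,0],"delta_pos":[0.6,-0.7,-5.9],"jaw":-1},{"twist":[0,0.03,0],"delta_pos":[1.7,-1.8,-5.9],"jaw":-1},{"twist":[0,0.03,0],"delta_pos":[2.9,-3.1,-5.9],"jaw":-1},{"twist":[0,0.03,0],"delta_pos":[4.1,-4.3,-5.9],"jaw":-1},{"twist":[0,0.03,0],"delta_pos":[5.3,-5.6,-5.9],"jaw":-1},{"twist":[0,0.03,0],"delta_pos":[6.5,-6.9,-5.9],"jaw":-1},{"twist":[0,0.03,0],"delta_pos":[7.7,-8.2,-5.9],"jaw":-1},{"twist":[0,0.03,0],"delta_pos":[8.9,-9.4,-5.9],"jaw":-1},{"twist":[0,0.03,0],"delta_pos":[10.1,-10.7,-5.9],"jaw":-1},{"twist":[0,0.03,0],"delta_pos":[11.3,-12,-5.9],"jaw":-1},{"twist":[0,0.03,0],"delta_pos":[12.5,-13.3,-5.9],"jaw":-1},{"twist":[0,0.03,0],"delta_pos":[13.7,-14.5,-5.9],"jaw":-1},{"twist":[0,0.03,0],"delta_pos":[14.9,-15.8,-5.9],"jaw":-1},{"twist":[0,0.03,0],"delta_pos":[15.9,-16.9,-5.9],"jaw":-1},{"twist":[0,0.03,0],"delta_pos":[16.5,-17.55,-5.9],"jaw":-1},{"twist":[0,0.03,0],"delta_pos":[16.54,-17.57,-5.9],"jaw":-1}]'

```text
t: 29.85
ee_pos: [0.5776, 0.2221, 0.1977]
eef_rot: [-2.998, -0.928, 0.003]
contact_force: [-0.9, 0.6, -3.3]
width: 0.429
```

```bash
python3 -c "
from h import *
st=get_state(); move([.5792,.2164,.11],33.9,st)"
```

```text
at [0.5776 0.2221 0.1977] psi 34.38 dpos [-0.073  0.235  3.508] twist [-0.024  0.005  0.06 ]
```

play_rows --plan '[{"twist":[0,0,0],"delta_pos":[0,0,1],"jaw":-1},{"twist":[0,0,0],"delta_pos":[0,0,2.2],"jaw":-1},{"twist":[0,0,0],"delta_pos":[0,0,3.2],"jaw":-1},{"twist":[0,0,0],"delta_pos":[0,0,3.5],"jaw":-1},{"twist":[0,0,0],"delta_pos":[0,0,3.5],"jaw":-1},{"twist":[0,0,0],"delta_pos":[0,0,3.5],"jaw":-1}]'

```text
t: 30.45
ee_pos: [0.5793, 0.2163, 0.1119]
eef_rot: [3.004, 0.917, -0.001]
contact_force: [0.0, 0.9, -3.3]
width: 0.429
```

```bash
python3 -c "
from h import *
st=get_state(); move([.5792,.2164,.065],33.9,st)
f=st['ee_pos'][2]-.0541
e=get_image('scene')
im=cv2.resize(e['img'][210:320,360:460],None,fx=5,fy=5,interpolation=cv2.INTER_CUBIC)
im=cv2.convertScaleAbs(im,alpha=2)
a=np.linspace(0,6.28,60)
for z in (f+.08,f):
    q=proj(e,np.c_[.58+.019*np.cos(a),.217+.019*np.sin(a),a*0+z]); q=((q+.5-[360,210])*5).astype(int)
    cv2.polylines(im,[q],True,(0,255,255),1)
cv2.imwrite('pics/scene20.png',im) 
d=get_image('wrist'); cv2.imwrite('pics/wrist20.png',d['img']); 
"
```

```text
at [0.5793 0.2163 0.1119] psi 33.96 dpos [ 0.002 -0.007  1.875] twist [0.002 0.004 0.007]
```

View pics/scene20.png

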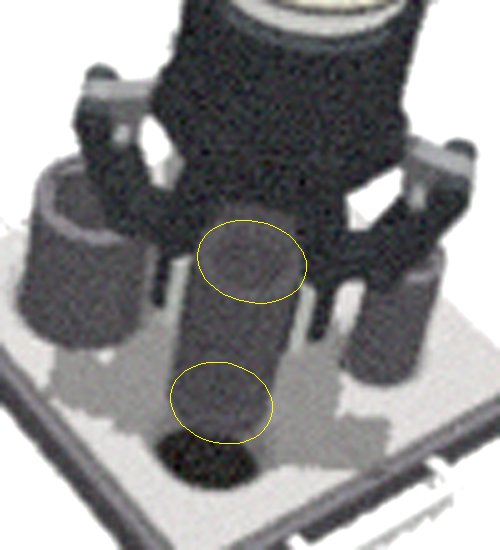

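View pics/wrist20.png

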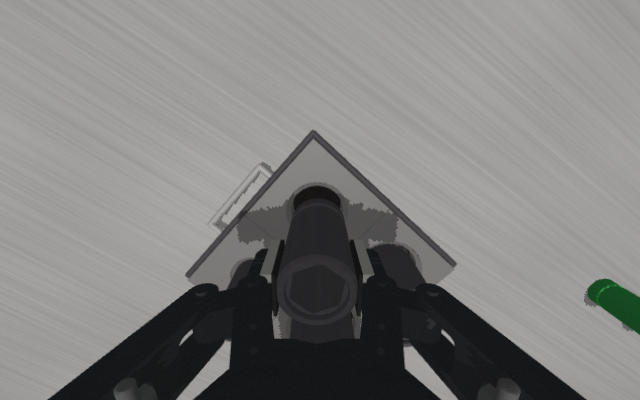

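Position matches the pocket (scene foot outline within ~2 px of prediction). Lower in steps.

play_rows --plan '[{"twist":[0,0,0],"delta_pos":[0,0,0.3],"jaw":-1},{"twist":[0,0,0],"delta_pos":[0,0,0.6],"jaw":-1},{"twist":[0,0,0],"delta_pos":[0,0,0.9],"jaw":-1},{"twist":[0,0,0],"delta_pos":[0,0,1.15],"jaw":-1},{"twist":[0,0,0],"delta_pos":[0,0,1.35],"jaw":-1},{"twist":[0,0,0],"delta_pos":[0,0,1.5],"jaw":-1},{"twist":[0,0,0],"delta_pos":[0,0,1.5],"jaw":-1},{"twist":[0,0,0],"delta_pos":[0,0,1.5],"jaw":-1}]'

```text
t: 31.35
ee_pos: [0.5787, 0.2166, 0.0737]
eef_rot: [3.004, 0.918, -0.002]
contact_force: [-0.3, -0.1, -3.6]
width: 0.423
```

play_rows --plan '[{"twist":[0,0,0],"delta_pos":[0,0,0.12],"jaw":-1},{"twist":[0,0,0],"delta_pos":[0,0,0.22],"jaw":-1},{"twist":[0,0,0],"delta_pos":[0,0,0.3],"jaw":-1},{"twist":[0,0,0],"delta_pos":[0,0,0.36],"jaw":-1},{"twist":[0,0,0],"delta_pos":[0,0,0.4],"jaw":-1},{"twist":[0,0,0],"delta_pos":[0,0,0.4],"jaw":-1}]'

```text
t: 31.95
ee_pos: [0.5787, 0.2166, 0.0651]
eef_rot: [3.004, 0.918, -0.002]
contact_force: [-2.6, -0.3, 6.3]
width: 0.42
```

Floor contact. Release and rise well clear.

play_rows --plan '[{"twist":[0,0,0],"delta_pos":[0,0,0],"jaw":0},{"twist":[0,0,0],"delta_pos":[0,0,0],"jaw":0.3},{"twist":[0,0,0],"delta_pos":[0,0,0],"jaw":0.4},{"twist":[0,0,0],"delta_pos":[0,0,0],"jaw":0.4},{"twist":[0,0,0],"delta_pos":[0,0,0],"jaw":0.4},{"twist":[0,0,0],"delta_pos":[0,0,-1],"jaw":0.4},{"twist":[0,0,0],"delta_pos":[0,0,-2.5],"jaw":0.4},{"twist":[0,0,0],"delta_pos":[0,0,-4],"jaw":1},{"twist":[0,0,0],"delta_pos":[0,0,-5.5],"jaw":1},{"twist":[0,0,0],"delta_pos":[0,0,-7],"jaw":1},{"twist":[0,0,0],"delta_pos":[0.5,0,-8],"jaw":1},{"twist":[0,0,0],"delta_pos":[0.5,0,-8],"jaw":1}]'

```text
t: 33.15
ee_pos: [0.5927, 0.2259, 0.2685]
eef_rot: [-3.003, -0.918, -0.014]
contact_force: [0.4, -0.3, -0.0]
width: 0.996
```

```bash
python3 -c "
from h import *
P={17:(.497,.2295,14),24:(.58,.217,19),32:(.568,.134,24),41:(.485,.146,29)}
a=np.linspace(0,6.28,60); st=get_state()
for n,(x0,y0,x1,y1),s in(('scene',(330,190,480,340),4),('wrist',(160,60,420,320),2)):
    e=get_image(n); cv2.imwrite(f'pics/{n}30full.png',e['img'])
    im=cv2.convertScaleAbs(cv2.resize(e['img'][y0:y1,x0:x1],None,fx=s,fy=s,interpolation=cv2.INTER_CUBIC),alpha=1.6)
    for x,y,r in P.values():
        q=proj(e,np.c_[x+r/1000*np.cos(a),y+r/1000*np.sin(a),a*0+.091],st); q=((q+.5-[x0,y0])*s).astype(int)
        cv2.polylines(im,[q],True,(0,255,255),1)
    cv2.imwrite(f'pics/{n}30.png',im)
"
```

```text
(no output)
```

View pics/scene30.png

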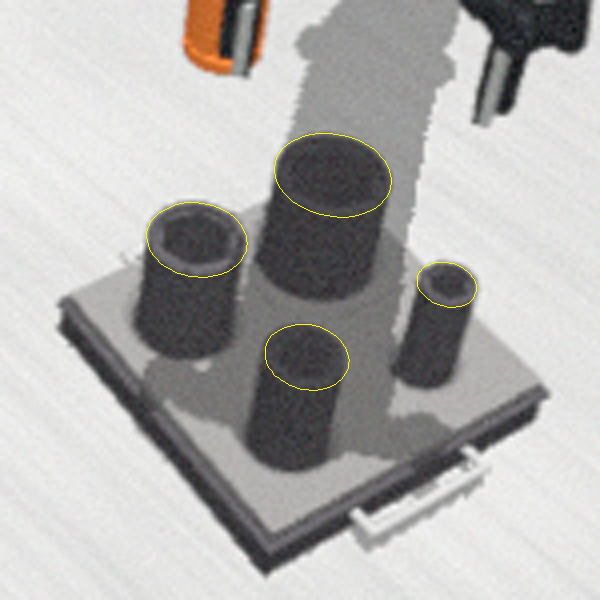

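View pics/wrist30.png

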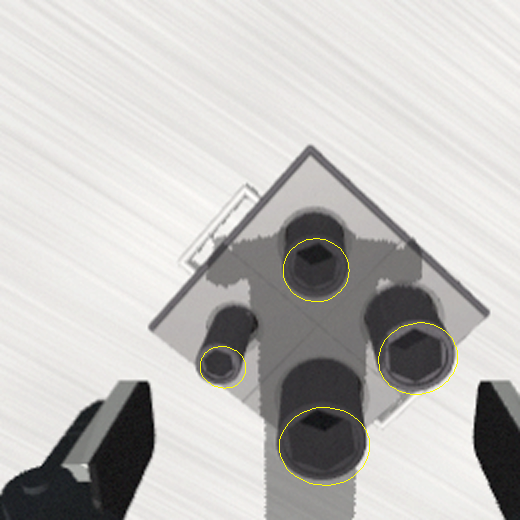

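View pics/scene30full.png

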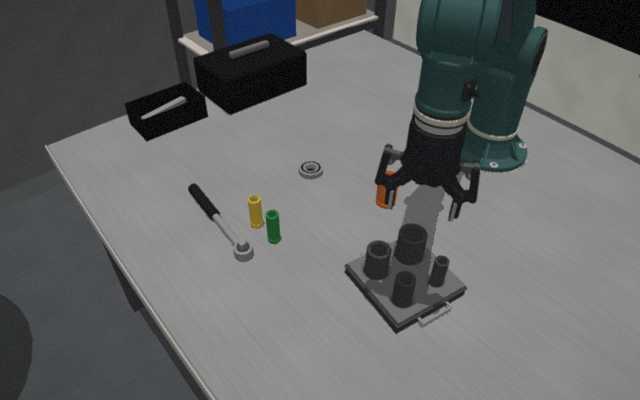

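```bash
python3 -c "
from bench import hand_in,get_state
s=get_state(); print(s['t'],s['qvel'].round(3),s['contact_force'].round(1)); print(hand_in())"
```

```text
33.25 [-0.002  0.024  0.008  0.043 -0.001  0.004  0.   ] [-0.2 -0.3 -0.8]
the job is handed in; nothing more can be done
None
```

All four sockets (32, 17, 41, then 24) are in the tray, each lowered into the insert cut for its size and released. I handed the job in at t ≈ 33 s; no verdict was reported.

**Last checks**
- In the scene camera, all four socket tops matched the outlines predicted for sockets seated on their pocket axes, with tops at z = 0.091 m.
- The bearing, ratchet and coloured look-alikes showed at the same pixels as at the start.
- The gripper was open, well above the tray, and touching nothing.

**Checks that failed or disagreed**
- Socket 41 caught the pocket's chamfer on the first try. The vertical force went from about −8 N to +30 N. I raised it slightly, shifted it 3 mm, and it then went down to the floor.
- While socket 17 was being lowered, the force reading showed no clear floor contact. I relied on its height and on the pictures after release.
- The side camera put the tray about 9 mm off from the scene and wrist cameras, so I left it out when locating the tray.
- In the last wrist picture the outlines sat a few pixels off the socket tops, probably because the arm had not quite settled.

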